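Eject the charged battery pack and stow it

ROBOT

A 6-joint arm with a two-finger parallel gripper is mounted at the origin on the work surface. World frame = base frame: x ahead of the robot, y to its left, z up, the work surface at z = 0. Lengths are in m, angles in rad, forces in N, time in s.
With the tool pointing down it reaches from about 0.25 to 0.85 m from the base axis. Payload 12.5 kg.
Tool frame: the origin (TCP) lies midway between the tips of the shut fingers; the grasp point (between the pads) lies 19 mm behind it; z points along the fingers, x is the direction in which the jaws open and shut, and the axes are right-handed (so a half turn about z gives the same grasp; the last joint's range is limited). The gripper opens to 93 mm and grips with 3 to 60 N. Pads are 15 mm wide; open, the fingers measure 128 mm over their backs; the gripper's body (75 mm by 188 mm) begins 65 mm behind the grasp point.
Start: joints at [-1.256, 0.351, 1.652, -0, 1.139, -0.085], TCP at [0.214, -0.507, 0.219] pointing down, gripper open.
Joint ranges: [-2.75, 2.75], [-0.79, 2.1], [0.01, 2.65], [-1.57, 4.71], [0.07, 3.14], [-2.87, 2.87]. Speed limits (rad/s): [2.22, 2.22, 2.79, 3.14, 3.14, 3.14].

INTERFACE

Orientations are given as a 3x3 rotation matrix whose columns are the frame's x, y, z axes.
In Python, from cell import * gives the robot as it stands.
- The arm moves only by the tool step_arm, never from a script. Its argument "increments" is one flat list of numbers, 7 for each row, row after row: the turn, a rotation vector about the tool's x, y, z in degrees, then the shift along the tool's x, y, z in mm, then the gripper command: -1 is fully open, 1 is shut, values between are in proportion. In form: [wx, wy, wz, tx, ty, tz, grip, wx, wy, wz, tx, ty, tz, grip, ...]. A call has 1 to 5 rows; each row is the pose to reach, as a shift and turn from the pose commanded when the call began, along the tool's axes at that moment; what a row does not reach only later rows make up. A row lasts 1/10 s, in which the tool goes at most 50 mm and 8.59 degrees, less where a joint would pass 70% of its speed; a pose out of reach is approached as far as the arm can. A call with a gripper value outside its range is refused whole. The fingers move at their own pace and stop on an object; the grip force is fixed at half the most. Time passes only in rows, so rows that repeat a pose let the fingers close. It gives the time, the measured TCP pose, the force and the opening at its end, in the units of the state.
- get_obs(): the state, without advancing time (a new reading comes with each control period).
- get_image(name): name is "side" or "top" or "wrist"; returns the picture (384x512x3 uint8, blue, green, red); there is no depth.
- camera_info(name): a dict with "intrinsics" (3x3 intrinsics, pixels), "xyz" and "rotation" of the camera in the world. Camera axes: x right, y up, looking along -z (the intrinsics and any distortion apply to the point x, -y, -z); pixel columns grow to the right and rows downward; lengths in m; the calibration is good to about 2 mm. A picture is of the moment at which its call begins: read the wrist's pose just before it. camera_info takes no time and is no camera call; for the wrist camera it gives the pose at the moment of the call.
- job_done(): hands the job in, once; it reports no verdict.
The state is a dict: "time": time; "qpos": joint angles; "dq": joint speeds; "tau": joint torques, N m; "eef_pos": TCP position; "tcp_rot": TCP orientation; "ft_force": force on the tool from outside, world axes, zero at the start; "ft_torque": the same for the moment, N m; "finger_gap": finger opening in m.
Only numpy, scipy, OpenCV 4.12 (cv2) and the standard library are available. Lean on these libraries where they do the work, as an engineer would, in place of code of your own. Each camera call takes 0.05 s, during which the arm holds its last target.

TASK

Switch the charger off at its toggle switch, then press the charger's sprung ejector tab all the way so that it pushes the battery pack out, and let the tab spring back. Draw the pack out and lay it down on the cork mat, let go, then take it up again and lay it flat, top side up and fully down, in the empty cradle of the tray (the cradle's tall sides leave room for fingers only at the pack's two ends). Leave the two stored packs and the mouse, stapler and pen where they are.

Things in the scene. Friction and masses are not known exactly. Their poses are not given: they have to be found in the camera images.
- charger: Fixed grey desk charger, bay open to its front (-x; y left, z up). Origin: on the desk under the middle of the seated pack. Housing x -30 (front) to +75, y -50 to 50, 38.5 mm high. Bay floor 10 mm up, roof underside 32.5 up. A tongue 24 mm wide, top 10 mm up, carries the floor on in front to x = -75; the ejected pack lies on it.
- ejector (a joint): Travel of the ejector slide in m: 0 at rest, 0.034 fully pressed. The tab is pushed towards the charger's front (-x) and the pack goes with it. A spring (about 1.5 N at rest, 5.5 N at the end) brings the slide back; the pack stays out, its middle at charger x = -34 mm, 34 mm of it in front of the housing.
- ejector_tab (a point): Middle of the top edge of the black ejector tab, standing up through the charger's roof: 10 thick (charger's x), 30 wide (y), from the roof (38.5) to 64.5 mm over the desk. At rest 33.5 mm behind the charger's origin; behind it the roof is free and level for 36 mm. Moves with the slide.
- switch (a joint): Angle of the toggle lever in rad: 0 leaning to its box's -x (on), 1.0 thrown over to +x (off); it stays where it is left, and starts near 0. Pushed at its tip it needs a few newtons at most.
- switch_base: White box with the charger's toggle switch, fixed: 70 (x) x 50 (y) x 25 mm high. Origin: centre of its underside. The black lever, 60 mm long with a ball end, pivots about the box's y axis 22 mm over the middle of its underside and is thrown along the box's x axis; z up.
- switch_tip (a point): Centre of the 26 mm ball at the end of the toggle lever (moves with it): 29 mm to the box's -x of its middle when on, 29 mm to +x when off, 75 mm over the desk at both ends.
- pack: The black battery pack to be stowed, loose, about 120 g: 60 long (x) x 44 wide (y) x 20 mm thick (z). Origin: centre of its underside. At the start it is in the charger's bay, flush with the front, x along the charger's x. Either way round will do in the cradle.
- mat: Cork mat on the desk, fixed: 130 (x) x 150 (y) x 3 mm. Origin: centre of its underside; its top is 3 mm over the desk.
- cradle_a: The empty white cradle, fixed on the tray (three alike, 72 mm apart along y, in any order). Origin: centre of its underside, 6 mm over the desk. 74 (x) x 58 mm (y); the pack lies along x. Side walls 50 long, 50 apart inside, 4 thick, 26 mm over its floor. At each end only a lip 5 mm over the floor, 68 mm apart inside; open above.
- cradle_a_floor (a point): Centre of the empty cradle's floor, where the underside of the pack rests, 6 mm over cradle_a's origin (12 mm over the desk).
- stored_b: A pack like the other, stored in another cradle; to be left alone. Origin: centre of its underside.
- stored_c: A pack like the other, stored in the third cradle; to be left alone. Origin: centre of its underside.
- mouse: Black computer mouse, 98 x 58 x 33 mm, loose; to be left alone. Origin: centre of its underside.
- stapler: Black stapler, 130 x 34 x 48 mm, loose; to be left alone. Origin: centre of its underside.
- pen: Ballpoint pen, 140 mm long (x), loose; to be left alone. Origin: on its underside at mid-length.

How it is judged:
On the way, in this order (a step that is already met when the one before it is completed fails the run):
1. the charger's switch is thrown to off (lever beyond 0.8 rad) with the pack still in the bay (value of joint switch above 0.8 rad and x of pack in the frame of charger above -0.006 m), for 0.1 s.
2. the ejector is pressed all the way (beyond 28 mm) and has pushed the pack out at least 25 mm, the switch off (value of joint ejector above 0.028 m and x of pack in the frame of charger below -0.025 m and value of joint switch above 0.8 rad), for 0.05 s.
3. the pack lies flat on the mat (its middle over the mat), let go and at rest (x of pack in the frame of mat between -0.065 and 0.065 m and y of pack in the frame of mat between -0.075 and 0.075 m and height (world z) of pack below 0.006 m and angle between pack's own z axis and vertical below 0.1 rad and contact force between the fingers and pack below 0.1 N and linear speed of pack below 0.02 m/s), for 0.3 s.
At the end, for the whole second after the job is handed in: The pack rests released, flat (0.08 rad) and right way up in the empty cradle, along it (within 0.2 rad, either way round), middle within 8 mm of the cradle's, underside within 3 mm of its floor; the switch is off (beyond 0.8 rad), the ejector within 4 mm of rest (horizontal distance between pack and cradle_a_floor below 0.008 m and z of pack in the frame of cradle_a_floor below 0.003 m and angle between pack's own z axis and vertical below 0.08 rad and angle between the x axis of pack and the x axis of cradle_a, either way round below 0.2 rad and value of joint switch above 0.8 rad and value of joint ejector below 0.004 m and contact force between the fingers and pack below 0.1 N and linear speed of pack below 0.02 m/s); the robot touches nothing.
It fails at once if a stored pack is shifted by more than 15 mm (distance of any of stored_b, stored_c from where it was at the start of the episode above 0.015 m).
It fails at once if the mouse, stapler or pen is shifted by more than 30 mm (distance of any of mouse, stapler, pen from where it was at the start of the episode above 0.03 m).
It also fails if it takes over 72 s, if anything falls off the work surface, if the arm or the gripper's body presses on something with over 40 N, if the wrist force passes 120 N, or if a joint passes its speed limit or range.

## Working session

There is one attempt and no reset: what is moved stays moved. The work goes in short steps, Python scripts to look and compute and a tool call to move; the robot and the scene stay as the last step left them, time stands still between calls to the robot, and variables do not carry over. Pictures are saved under pics/ and viewed, and the job is handed in when it is done.

Besides the shell and the picture viewer there is one more tool, called after "Emit:" as name(argument=value, ...) on one line, values as JSON. step_arm: Moves the arm, as the interface text tells. Its arguments: {"type":"object","properties":{"increments":{"type":"array"}},"required":["increments"]}

```bash
ls; mkdir -p pics; python3 - <<'E'
from cell import *
import cv2
o=get_obs();print({k:o[k] for k in('time','eef_pos','tcp_rot','finger_gap','ft_force')})
for n in('side','top','wrist'):
    print(n,camera_info(n)); cv2.imwrite(f'pics/{n}0.png',get_image(n))
E
```

```text
pics
{'time': 0.0, 'eef_pos': array([ 0.21400483, -0.50630055,  0.21813751]), 'tcp_rot': array([[ 3.89233987e-01, -9.21138852e-01, -3.45214843e-04],
       [-9.21138254e-01, -3.89234129e-01,  1.05379116e-03],
       [-1.10505738e-03, -9.21807388e-05, -9.99999385e-01]]), 'finger_gap': 0.09335783111117546, 'ft_force': array([-0.73187663,  0.12045827,  0.10105647])}
side {'intrinsics': array([[478.91622408,   0.        , 240.95284494],
       [  0.        , 478.91622408, 193.27935475],
       [  0.        ,   0.        ,   1.        ]]), 'xyz': array([-0.03396735,  0.68969801,  0.75527458]), 'rotation': array([[-7.50960870e-01,  4.06650095e-01, -5.20282108e-01],
       [-6.60346704e-01, -4.62387158e-01,  5.91726582e-01],
       [ 5.39055913e-05,  7.87930083e-01,  6.15764712e-01]])}
top {'intrinsics': array([[393.81373659,   0.        , 257.35964496],
       [  0.        , 393.81373659, 189.80244438],
       [  0.        ,   0.        ,   1.        ]]), 'xyz': array([0.40124217, 0.00632666, 1.04057884]), 'rotation': array([[ 2.01882381e-04,  9.87663978e-01, -1.56588078e-01],
       [-9.99999418e-01,  3.65282264e-04,  1.01472521e-03],
       [ 1.05940638e-03,  1.56587782e-01,  9.87663477e-01]])}
wrist {'intrinsics': array([[335.5033186 ,   0.        , 255.29900435],
       [  0.        , 335.5033186 , 191.11120978],
       [  0.        ,   0.        ,   1.        ]]), 'xyz': array([ 0.29277241, -0.47394476,  0.38292799]), 'rotation': array([[ 3.88974224e-01,  8.77940255e-01,  2.79141473e-01],
       [-9.21248518e-01,  3.70842907e-01,  1.17374214e-01],
       [-4.70087913e-04, -3.02814212e-01,  9.53049491e-01]])}
```

View pics/top0.png

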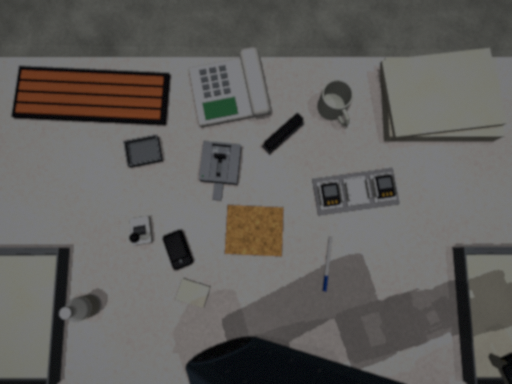

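View pics/side0.png

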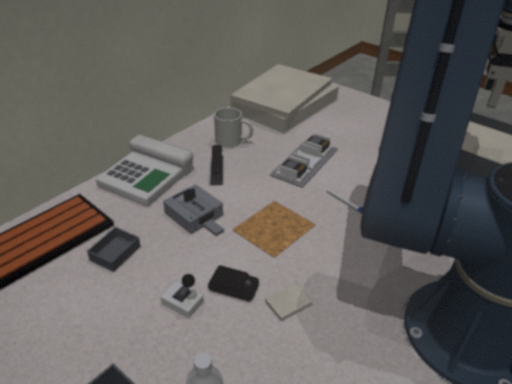

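View pics/wrist0.png

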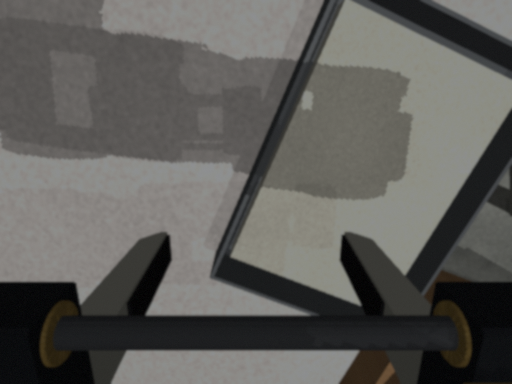

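The top view shows the charger at about (220,162) with its front down, the switch box at (141,230), the mat at (254,230), and the tray at (356,191) with its middle cradle empty. The pen is at (327,265), the mouse near (178,249) and the stapler near (283,133). I'll enlarge these.

```bash
cat > h.py <<'E'
import numpy as np, cv2
from cell import *
def crop(src,x0,y0,x1,y1,s,out):
    im=cv2.imread(src) if isinstance(src,str) else src
    c=cv2.resize(im[y0:y1,x0:x1],None,fx=s,fy=s,interpolation=cv2.INTER_CUBIC)
    c=np.clip(c.astype(float)*1.5,0,255).astype(np.uint8)
    for i in range(0,x1-x0,10): cv2.line(c,(i*s,0),(i*s,4 if (x0+i)%50 else 12),(0,0,255),1)
    for i in range(0,y1-y0,10): cv2.line(c,(0,i*s),(4 if (y0+i)%50 else 12,i*s),(0,0,255),1)
    cv2.imwrite(out,c)
def ray(ci,u,v):
    K=ci['intrinsics']; d=np.array([(u-K[0,2])/K[0,0],-(v-K[1,2])/K[1,1],-1]); return ci['xyz'],ci['rotation']@d
def onz(ci,u,v,z):
    p,d=ray(ci,u,v); return p+d*(z-p[2])/d[2]
def tri(*obs):
    A=np.zeros((3,3));b=np.zeros(3);R=[]
    for ci,u,v in obs:
        p,d=ray(ci,u,v);d=d/np.linalg.norm(d);M=np.eye(3)-np.outer(d,d);A+=M;b+=M@p;R.append((p,M))
    x=np.linalg.solve(A,b); return x,[np.linalg.norm(M@(x-p)) for p,M in R]
def proj(ci,X):
    q=ci['rotation'].T@(np.array(X)-ci['xyz']);K=ci['intrinsics']
    return K[0,0]*q[0]/-q[2]+K[0,2], K[1,1]*-q[1]/-q[2]+K[1,2]
E
python3 - <<'E'
from h import *
crop('pics/top0.png',190,130,290,205,8,'pics/a1.png')
crop('pics/top0.png',120,205,200,275,8,'pics/a2.png')
crop('pics/top0.png',305,160,405,220,8,'pics/a3.png')
crop('pics/side0.png',150,170,240,245,8,'pics/a4.png')
crop('pics/side0.png',150,260,270,320,6,'pics/a5.png')
crop('pics/side0.png',260,125,350,190,8,'pics/a6.png')
E
```

```text
(no output)
```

View pics/a1.png

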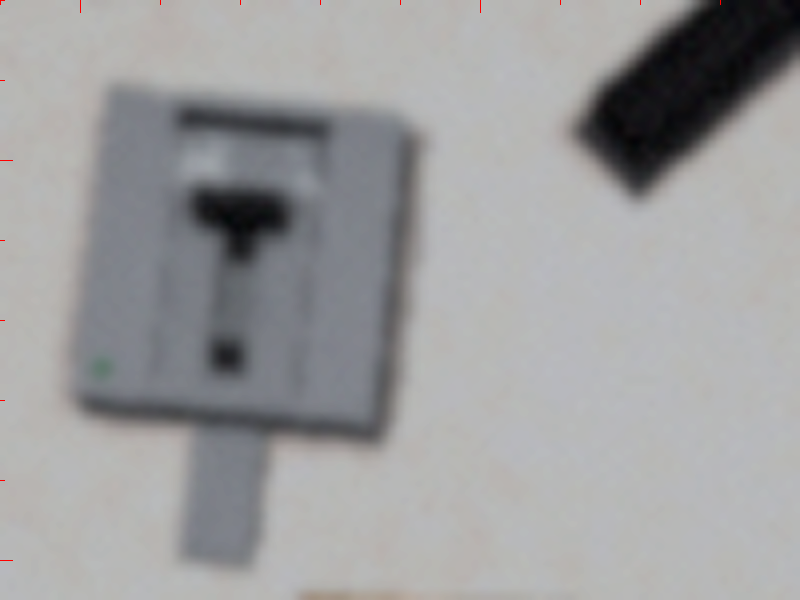

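View pics/a2.png

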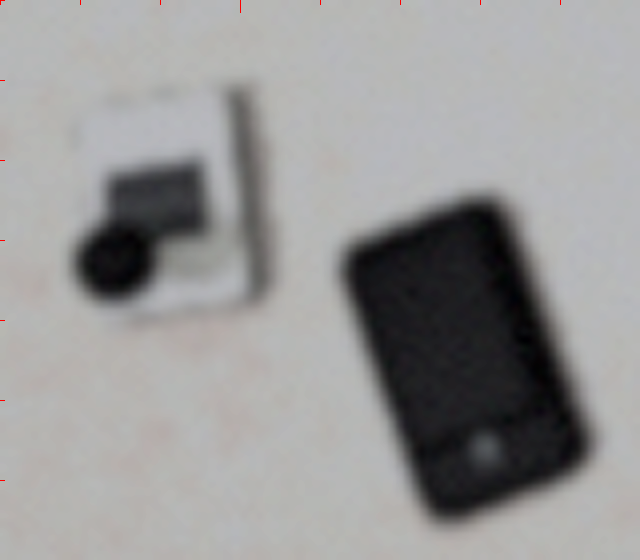

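View pics/a3.png

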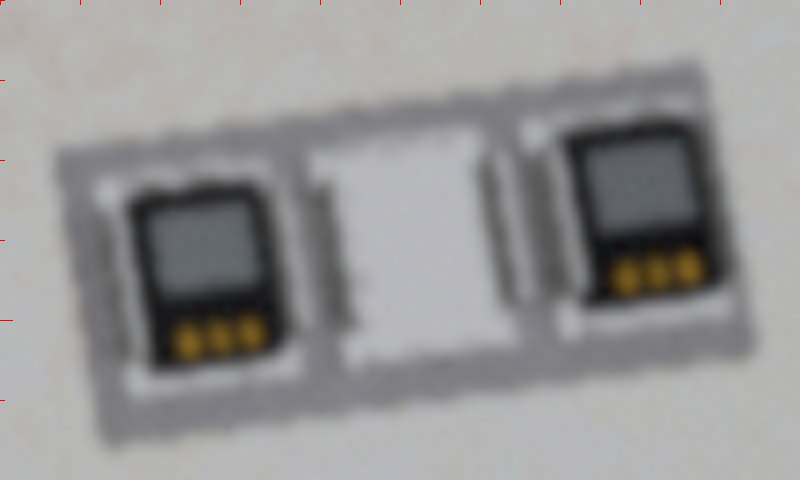

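View pics/a4.png

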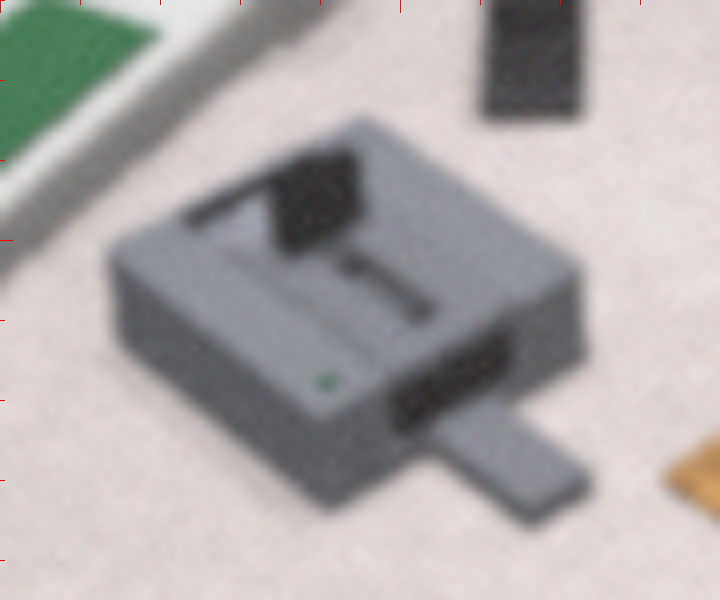

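View pics/a5.png

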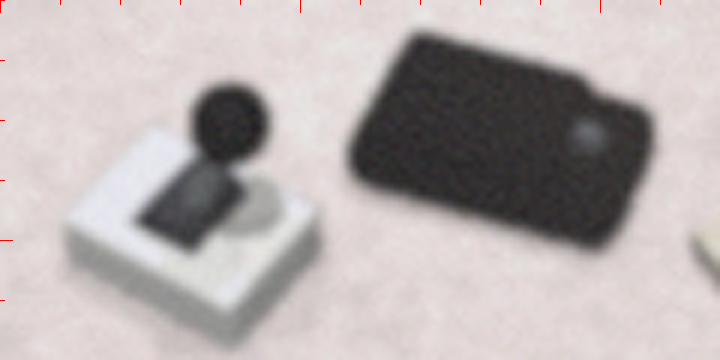

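View pics/a6.png

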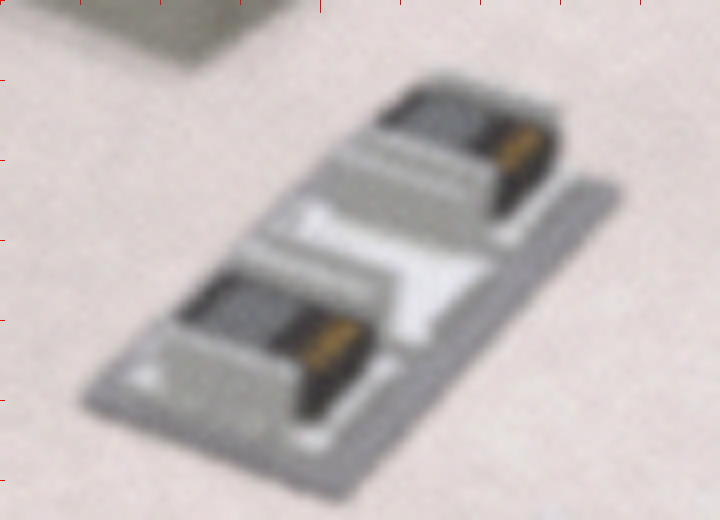

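```bash
python3 - <<'E'
from h import *
np.set_printoptions(precision=4,suppress=True)
T=camera_info('top');S=camera_info('side')
t8=lambda x0,y0,s,*p:[(x0+a/s,y0+b/s) for a,b in p]
def show(n,P,z):
    W=np.array([onz(T,u,v,z) for u,v in P]);print(n,W[:,:2].tolist(),'c',W.mean(0)); 
    for i in range(len(W)): d=W[(i+1)%len(W)]-W[i];print('   len',np.linalg.norm(d),'ang',np.degrees(np.arctan2(d[1],d[0])))
show('charger BL BR FR FL',t8(190,130,8,(113,88),(408,118),(380,420),(78,393)),.0385)
show('box',t8(120,205,8,(80,115),(230,88),(250,297),(100,318)),.025)
show('tray',t8(305,160,8,(55,150),(700,62),(757,350),(105,445)),.006)
print('ball',tri((T,120+115/8,205+262/8),(S,150+231/6,260+122/6)))
print('tabtop', tri((T,190+242/8,130+192/8),(S,150+318/8,170+160/8)))
print('mat',[onz(T,u,v,.003) for u,v in((227,205),(284,207),(282,256),(225,254))])
# tray roofs triang: cradle wall corners
for n,a,b in(('tray NL',(55,150),(80,402)),('trayBL',(105,445),(345,500)),('trayBR',(757,350),(622,195))):
    print(n,tri((T,305+a[0]/8,160+a[1]/8),(S,260+b[0]/8,125+b[1]/8)))
for n,a,b in(('FR',(380,420),(580,270)),('FL',(78,393),(320,415)),('BL',(113,88),(110,255)),('BR',(408,118),(365,120))):
    print('ch',n,tri((T,190+a[0]/8,130+a[1]/8),(S,150+b[0]/8,170+b[1]/8)))
E
```

```text
charger BL BR FR FL [[0.6898977693394011, 0.14520151238870882], [0.6797851230418693, 0.04824583022507236], [0.5792003783470454, 0.05661414383131244], [0.5880286679409152, 0.15434175557970514]] c [0.6342 0.1011 0.0385]
   len 0.0974816388811507 ang -95.95451897357309
   len 0.10093225221868028 ang 175.24413587527866
   len 0.09812555627968594 ang 84.83815789181187
   len 0.10227833526864592 ang -5.127155676224693
box [[0.4849012581077505, 0.33378405233771274], [0.4936379131222265, 0.2858120577760804], [0.4267249187789848, 0.2765203523057671], [0.420066917178402, 0.32410667010995636]] c [0.4563 0.3051 0.025 ]
   len 0.048761064416840354 ang -79.67842024416342
   len 0.06755504868272798 ang -172.09432083380162
   len 0.048049834832959236 ang 97.96478887720384
   len 0.06555260094401355 ang 8.489475462833346
tray [[0.595225242426497, -0.1404049937448593], [0.6253465386800978, -0.35753748132760005], [0.5280406231537487, -0.37118636783091563], [0.49648876020520794, -0.15474266590235847]] c [ 0.5613 -0.256   0.006 ]
   len 0.21921179177194428 ang -82.1021555858686
   len 0.09825850242702351
[... 581 characters left out ...]
.001074364587950282)])
trayBL (array([ 0.496 , -0.1553,  0.0049]), [np.float64(0.000711266385983794), np.float64(0.0007112663859837972)])
trayBR (array([ 0.5281, -0.3725,  0.0029]), [np.float64(0.000425042054905109), np.float64(0.00042504205490506155)])
ch FR (array([0.5801, 0.057 , 0.0354]), [np.float64(0.0004277163143062373), np.float64(0.000427716314306399)])
ch FL (array([0.5887, 0.1549, 0.0379]), [np.float64(0.0006839445288871507), np.float64(0.0006839445288873584)])
ch BL (array([0.6903, 0.1453, 0.0361]), [np.float64(0.0003701184592897337), np.float64(0.000370118459289754)])
ch BR (array([0.6804, 0.0483, 0.0364]), [np.float64(2.009685797735588e-05), np.float64(2.0096857977104383e-05)])
```

```bash
cat >> h.py <<'E'
from scipy.spatial.transform import Rotation as Ro
def go(pos,yaw=None):
    o=get_obs();R=o['tcp_rot'];p=o['eef_pos']
    if yaw is None: yaw=np.degrees(np.arctan2(R[1,0],R[0,0]))
    t=np.radians(yaw);x=np.array([np.cos(t),np.sin(t),0]);z=np.array([0,0,-1.]);Rt=np.c_[x,np.cross(z,x),z]
    w=np.degrees(Ro.from_matrix(R.T@Rt).as_rotvec());s=1000*R.T@(np.array(pos)-p)
    print('t',round(o['time'],2),'pos',p.round(4),'yaw',round(float(np.degrees(np.arctan2(R[1,0],R[0,0]))),1),'F',o['ft_force'].round(1),'gap',round(o['finger_gap'],4))
    print('rot',w.round(1).tolist(),'shift',s.round(1).tolist(),'norm',np.linalg.norm(s).round())
E
python3 -c "
from h import *
go([.38,-.25,.36],-82)"
```

```text
t 0.15 pos [ 0.214  -0.5064  0.2182] yaw -67.1 F [ 0.   0.8 -0.5] gap 0.093
rot [0.0, 0.1, 14.9] shift [-171.7, -252.7, -141.6] norm 337.0
```

Emit:
step_arm(increments=[0,0,8,-30,-30,-141,-1,0,0,15,-60,-70,-141,-1,0,0,15,-90,-110,-141,-1,0,0,15,-115,-150,-141,-1,0,0,15,-140,-190,-141,-1])

```text
time: 0.65
eef_pos: [0.3081, -0.3435, 0.3532]
tcp_rot: [[0.137, -0.991, 0.001], [-0.991, -0.137, -0.002], [0.002, -0.001, -1.0]]
ft_force: [-0.1, -0.3, 0.5]
finger_gap: 0.0929
```

```bash
python3 -c "
from h import *
go([.38,-.25,.36],-82)"
```

```text
t 0.65 pos [ 0.3081 -0.3435  0.3532] yaw -82.2 F [-0.1 -0.3  0.5] gap 0.0929
rot [-0.1, -0.1, -0.2] shift [-82.8, -84.0, -6.8] norm 118.0
```

Emit:
step_arm(increments=[0,0,0,-25,-20,0,-1,0,0,0,-50,-40,0,-1,0,0,0,-50,-45,0,-1,0,0,0,-50,-45,0,-1])

```text
time: 1.05
eef_pos: [0.3456, -0.2889, 0.3518]
tcp_rot: [[0.139, -0.99, -0.0], [-0.99, -0.139, -0.0], [0.0, 0.0, -1.0]]
ft_force: [-0.3, -0.9, 0.4]
finger_gap: 0.0931
```

```bash
python3 - <<'E'
from h import *
go([.38,-.25,.36],-82)
import pickle
ci=camera_info('wrist');im=get_image('wrist');cv2.imwrite('pics/w1.png',im);pickle.dump(ci,open('w1.pkl','wb'))
E
```

```text
t 1.05 pos [ 0.3456 -0.2889  0.3518] yaw -82.0 F [-0.3 -0.9  0.4] gap 0.0931
rot [0.0, -0.0, -0.0] shift [-33.8, -39.4, -8.2] norm 53.0
```

View pics/w1.png

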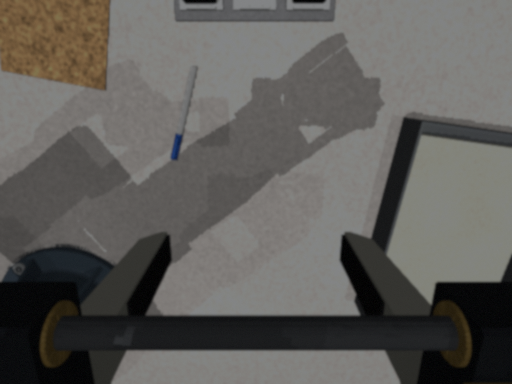

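The tray is at the top edge (175–335, 0–20), the pen at (185,110) and the mat at top left. I'll move about 0.12 m further ahead to see the tray.

Emit:
step_arm(increments=[0,0,0,-15,-45,0,-1,0,0,0,-30,-90,0,-1,0,0,0,-40,-135,0,-1,0,0,0,-40,-135,0,-1,0,0,0,-40,-135,0,-1])

```text
time: 1.6
eef_pos: [0.4733, -0.2316, 0.3511]
tcp_rot: [[0.138, -0.99, -0.001], [-0.99, -0.138, 0.001], [-0.001, 0.001, -1.0]]
ft_force: [-0.1, -0.5, -0.1]
finger_gap: 0.0933
```

```bash
python3 - <<'E'
from h import *
go([.38,-.25,.36],-82)
import pickle
ci=camera_info('wrist');im=get_image('wrist');cv2.imwrite('pics/w2.png',im);pickle.dump(ci,open('w2.pkl','wb'))
E
```

```text
t 1.6 pos [ 0.4733 -0.2316  0.3511] yaw -82.1 F [-0.1 -0.5 -0.1] gap 0.0933
rot [0.1, 0.0, -0.1] shift [5.4, 95.0, -8.8] norm 96.0
```

View pics/w2.png

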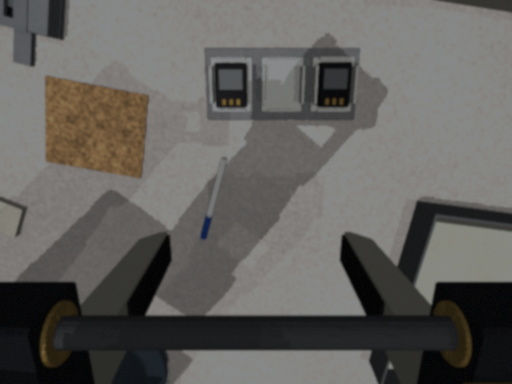

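Tray in full view at (205–360, 48–120), empty cradle around (282,83), mat corners (47,77)–(140,177). Enlarging the tray.

```bash
python3 - <<'E'
from h import *
crop('pics/w2.png',200,40,370,125,4,'pics/a7.png')
crop('pics/w2.png',250,45,315,120,8,'pics/a8.png')
E
```

```text
(no output)
```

View pics/a7.png

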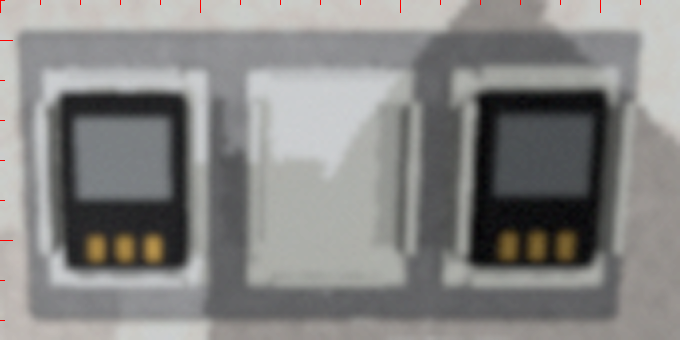

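View pics/a8.png

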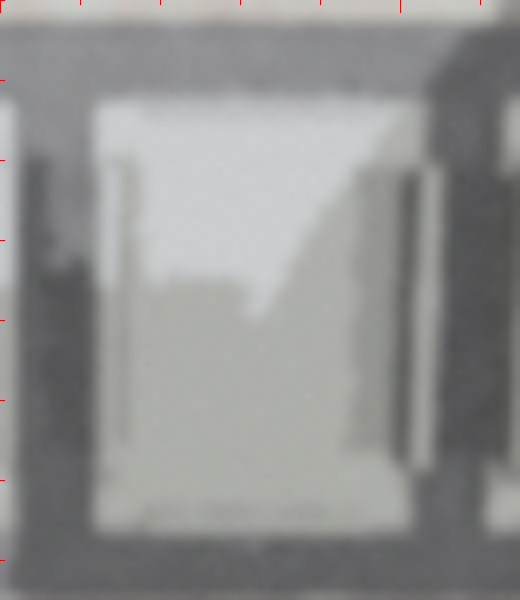

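```bash
python3 - <<'E'
from h import *
import pickle
np.set_printoptions(precision=4,suppress=True)
T=camera_info('top');S=camera_info('side');W=pickle.load(open('w2.pkl','rb'))
w7=lambda a:(W,200+a[0]/4,40+a[1]/4)
w8=lambda a:(W,250+a[0]/8,45+a[1]/8)
t3=lambda a:(T,305+a[0]/8,160+a[1]/8)
s6=lambda a:(S,260+a[0]/8,125+a[1]/8)
print('tray corners tri w,t')
C=[]
for a,b in(((18,32),(55,150)),((640,32),(700,62)),((617,318),(757,350)),((33,318),(105,445))):
    r=tri(w7(a),t3(b));C.append(onz(*w7(a),.006));print(r,C[-1])
C=np.array(C);print('ctr wrist',C.mean(0)); d=(C[1]-C[0]);print(np.degrees(np.arctan2(*d[1::-1]))+90); d=(C[2]-C[3]);print(np.degrees(np.arctan2(*d[1::-1]))+90)
L=np.array([onz(*w8(a),.017) for a in((97,98),(425,98),(410,535),(97,535))]);print('lips',L)
print('end mids',(L[0]+L[1])/2,(L[2]+L[3])/2, L.mean(0), np.linalg.norm(L[0]-L[3]))
# wall tops inner/outer: triangulate right wall top
print('wall R top ends',tri(w8((432,165)),t3((492,150))),tri(w8((422,465)),t3((518,300))))
# stored pack tops
for n,P,Q in(('b',((65,93),(183,93),(187,268),(66,268)),((135,200),(258,185),(285,345),(160,368))),('c',((478,93),(605,93),(598,263),(470,263)),((572,135),(695,120),(725,280),(590,300)))):
    X=[tri(w7(a),t3(b))[0] for a,b in zip(P,Q)];print(n,np.array(X),np.mean(X,0))
E
```

```text
tray corners tri w,t
(array([ 0.5969, -0.1417, -0.0032]), [np.float64(8.806881498393041e-05), np.float64(8.80688149839434e-05)]) [ 0.5961 -0.1432  0.006 ]
(array([ 0.6284, -0.3633, -0.0095]), [np.float64(0.0004022616386935403), np.float64(0.00040226163869357736)]) [ 0.6261 -0.3594  0.006 ]
(array([ 0.5285, -0.3745, -0.0003]), [np.float64(0.0010583708769972134), np.float64(0.0010583708769972189)]) [ 0.5285 -0.3737  0.006 ]
(array([ 0.4974, -0.1564, -0.0045]), [np.float64(8.893613945912737e-05), np.float64(8.893613945917705e-05)]) [ 0.4985 -0.1578  0.006 ]
ctr wrist [ 0.5623 -0.2585  0.006 ]
7.901404774478152
7.902875704822833
lips [[ 0.5945 -0.2249  0.017 ]
 [ 0.6023 -0.2811  0.017 ]
 [ 0.5292 -0.2918  0.017 ]
 [ 0.5214 -0.2355  0.017 ]]
end mids [ 0.5984 -0.253   0.017 ] [ 0.5253 -0.2636  0.017 ] [ 0.5618 -0.2583  0.017 ] 0.0738089896115418
wall R top ends (array([ 0.5924, -0.2837,  0.0177]), [np.float64(0.0009010455311480309), np.float64(0.0009010455311480763)]) (array([ 0.5424, -0.2908,  0.0167]), [np.float64(0.0012664569190110986), np.float64(0.0012664569190111055)])
b [[ 0.5768 -0.1638  0.0208]
 [ 0.5822 -0.2043  0.0202]
 [ 0.5265 -0.2119  0.0242]
 [ 0.5198 -0.1701  0.0254]] [ 0.5513 -0.1875  0.0227]
c [[ 0.5949 -0.3021  0.0398]
 [ 0.6026 -0.3478  0.0238]
 [ 0.5479 -0.3553  0.0273]
 [ 0.5416 -0.3113  0.0253]] [ 0.5718 -0.3291  0.0291]
```

```bash
python3 - <<'E'
from h import *
go([.52,.16,.35],-95)
E
```

```text
t 1.65 pos [ 0.4728 -0.2319  0.3515] yaw -82.1 F [-0.1 -0.6 -0.3] gap 0.0931
rot [0.1, 0.0, 12.9] shift [-381.7, -100.4, 1.5] norm 395.0
```

Emit:
step_arm(increments=[0,0,3,-48,-12,0,1,0,0,6,-96,-24,0,1,0,0,9,-144,-36,0,1,0,0,13,-192,-48,0,1,0,0,13,-240,-60,0,1])

```text
time: 2.15
eef_pos: [0.4992, 0.0154, 0.3524]
tcp_rot: [[-0.094, -0.996, 0.001], [-0.996, 0.094, -0.0], [0.0, -0.001, -1.0]]
ft_force: [0.6, 0.2, -0.6]
finger_gap: 0.0576
```

```bash
python3 - <<'E'
from h import *
go([.52,.16,.35],-95)
E
```

```text
t 2.15 pos [0.4992 0.0154 0.3524] yaw -95.4 F [ 0.6  0.2 -0.6] gap 0.0576
rot [-0.0, -0.0, -0.4] shift [-145.9, -7.2, 2.3] norm 146.0
```

Emit:
step_arm(increments=[0,0,0,-45,-10,0,1,0,0,0,-95,-20,0,1,0,0,0,-140,-30,0,1,0,0,0,-140,-30,0,1,0,0,0,-140,-30,0,1])

```text
time: 2.65
eef_pos: [0.542, 0.151, 0.3518]
tcp_rot: [[-0.089, -0.996, -0.0], [-0.996, 0.089, -0.0], [0.001, 0.0, -1.0]]
ft_force: [0.1, -0.2, 0.1]
finger_gap: 0.0176
```

```bash
python3 - <<'E'
from h import *
import pickle
go([.52,.16,.35],-95)
ci=camera_info('wrist');im=get_image('wrist');cv2.imwrite('pics/w3.png',im);pickle.dump(ci,open('w3.pkl','wb'))
E
```

```text
t 2.65 pos [0.542  0.151  0.3518] yaw -95.1 F [ 0.1 -0.2  0.1] gap 0.0176
rot [0.0, -0.0, -0.1] shift [-7.0, 22.8, 1.8] norm 24.0
```

View pics/w3.png

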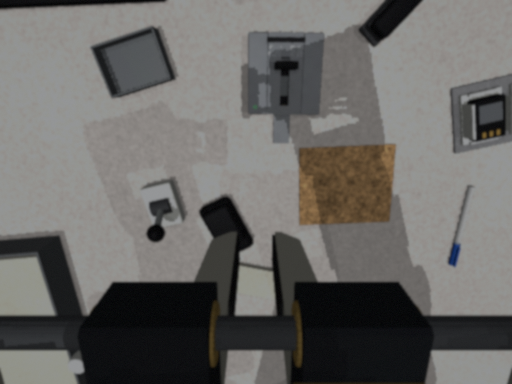

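```bash
python3 - <<'E'
from h import *
crop('pics/w3.png',240,25,330,145,6,'pics/b1.png')
crop('pics/w3.png',130,165,200,250,8,'pics/b2.png')
E
```

```text
(no output)
```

View pics/b1.png

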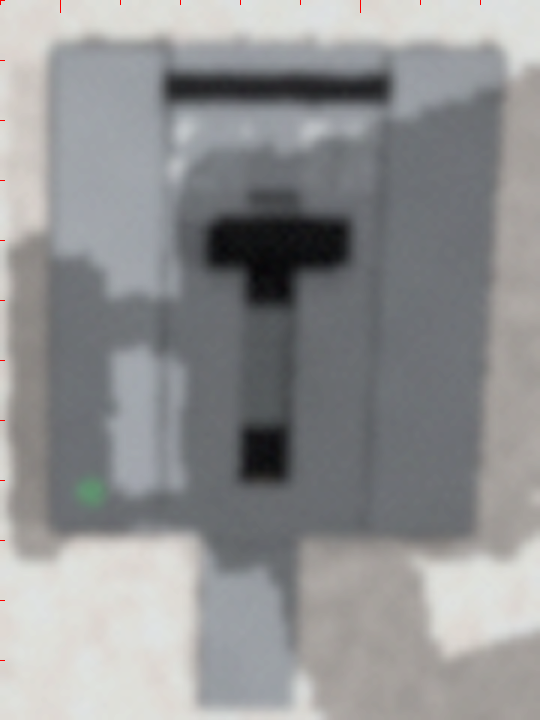

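View pics/b2.png

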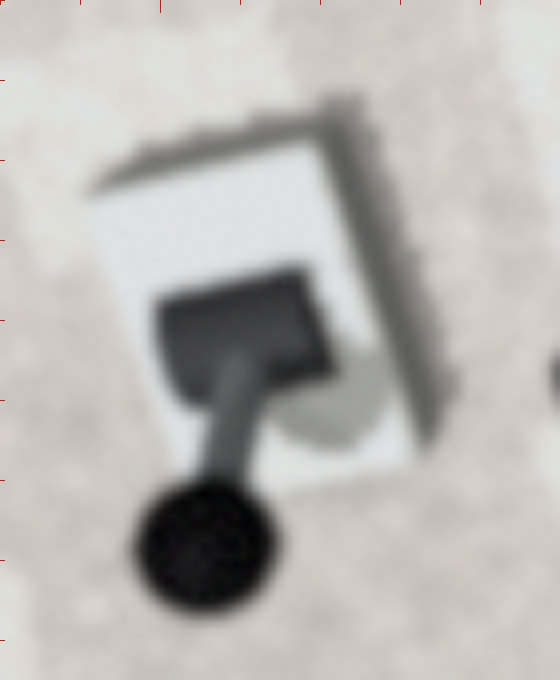

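```bash
python3 - <<'E'
from h import *
import pickle
np.set_printoptions(precision=4,suppress=True)
T=camera_info('top');S=camera_info('side');W=pickle.load(open('w3.pkl','rb'))
w1=lambda a:(W,240+a[0]/6,25+a[1]/6)
w2=lambda a:(W,130+a[0]/8,165+a[1]/8)
t1=lambda a:(T,190+a[0]/8,130+a[1]/8)
t2=lambda a:(T,120+a[0]/8,205+a[1]/8)
C=np.array([onz(*w1(a),.0385) for a in((52,42),(505,45),(475,535),(50,532))]);print('roof',C,C.mean(0))
for i in range(4):
    d=C[(i+1)%4]-C[i];print(np.linalg.norm(d),np.degrees(np.arctan2(d[1],d[0])))
P=[tri(w1(a),t1(b))[0] for a,b in(((52,42),(113,88)),((505,45),(408,118)),((475,535),(380,420)),((50,532),(78,393)))];print('tri',np.array(P),np.mean(P,0))
print('tab top z.0645',[onz(*w1(a),.0645) for a in((208,218),(350,218),(348,268),(208,268))])
print('box z.025',[onz(*w2(a),.025) for a in((88,192),(318,142),(418,460),(195,510))])
print('ball',tri(w2((205,548)),t2((115,262)),(S,150+231/6,260+122/6)), onz(*w2((205,548)),.076),onz(*t2((115,262)),.076))
E
```

```text
roof [[0.6926 0.1453 0.0385]
 [0.6833 0.0476 0.0385]
 [0.5799 0.0574 0.0385]
 [0.5894 0.1556 0.0385]] [0.6363 0.1015 0.0385]
0.0981360229516982 -95.45242418777856
0.10382243274694081 174.60376476844547
0.0987107842516825 84.48599905000371
0.10371737470421413 -5.713658636228936
tri [[0.6934 0.146  0.0284]
 [0.6825 0.0476 0.0338]
 [0.5797 0.0568 0.0357]
 [0.589  0.1555 0.0325]] [0.6361 0.1015 0.0326]
tab top z.0645 [array([0.6526, 0.1158, 0.0645]), array([0.6499, 0.0861, 0.0645]), array([0.6401, 0.087 , 0.0645]), array([0.6428, 0.1165, 0.0645])]
box z.025 [array([0.4906, 0.3307, 0.025 ]), array([0.4965, 0.2851, 0.025 ]), array([0.4299, 0.2763, 0.025 ]), array([0.4232, 0.3222, 0.025 ])]
ball (array([0.4369, 0.3026, 0.079 ]), [np.float64(0.001221666782582123), np.float64(0.001364507220689328), np.float64(0.0006851668703144196)]) [0.4369 0.3031 0.076 ] [0.436  0.3044 0.076 ]
```

```bash
python3 - <<'E'
from h import *
go([.385,.293,.2],-82)
E
```

```text
t 2.7 pos [0.542  0.1503 0.352 ] yaw -95.2 F [ 0.1 -0.5  0.3] gap 0.0134
rot [0.0, -0.0, -13.2] shift [-128.0, 169.2, 151.9] norm 261.0
```

Emit:
step_arm(increments=[0,0,-4,-22,30,10,1,0,0,-8,-44,60,35,1,0,0,-13,-66,90,65,1,0,0,-13,-90,120,95,1,0,0,-13,-110,147,125,1])

```text
time: 3.2
eef_pos: [0.4046, 0.2735, 0.2264]
tcp_rot: [[0.135, -0.991, 0.001], [-0.991, -0.135, 0.0], [-0.0, -0.001, -1.0]]
ft_force: [2.0, 0.5, -0.4]
finger_gap: 0.0005
```

Emit:
step_arm(increments=[0,0,0,-15,20,25,1,0,0,0,-15,20,25,1,0,0,0,-15,20,25,1])

```text
time: 3.5
eef_pos: [0.3843, 0.2855, 0.2026]
tcp_rot: [[0.137, -0.991, 0.001], [-0.991, -0.137, 0.0], [0.0, -0.001, -1.0]]
ft_force: [0.6, -0.0, 0.1]
finger_gap: 0.0004
```

```bash
python3 - <<'E'
from h import *
go([.385,.294,.06],-82)
E
```

```text
t 3.5 pos [0.3843 0.2855 0.2026] yaw -82.2 F [ 0.6 -0.   0.1] gap 0.0004
rot [-0.0, -0.0, -0.2] shift [-8.4, -1.7, 142.6] norm 143.0
```

Emit:
step_arm(increments=[0,0,0,-8,0,45,1,0,0,0,-8,0,90,1,0,0,0,-8,0,135,1,0,0,0,-8,0,142,1,0,0,0,-8,0,142,1])

```text
time: 4.0
eef_pos: [0.3837, 0.2939, 0.0606]
tcp_rot: [[0.136, -0.991, -0.0], [-0.991, -0.136, -0.0], [0.0, 0.0, -1.0]]
ft_force: [0.5, 0.2, 0.9]
finger_gap: 0.0007
```

```bash
python3 - <<'E'
from h import *
a=np.radians(8)
go([.459+.006*np.cos(a),.3025,.06],-82)
for n in('side','top'): crop(get_image(n),*((120,240,280,340) if n=='side' else (90,190,210,280)),5,f'pics/c_{n}.png')
E
```

```text
t 4.0 pos [0.3837 0.2939 0.0606] yaw -82.2 F [0.5 0.2 0.9] gap 0.0007
rot [0.0, -0.0, -0.2] shift [2.5, -81.7, 0.5] norm 82.0
```

View pics/c_side.png

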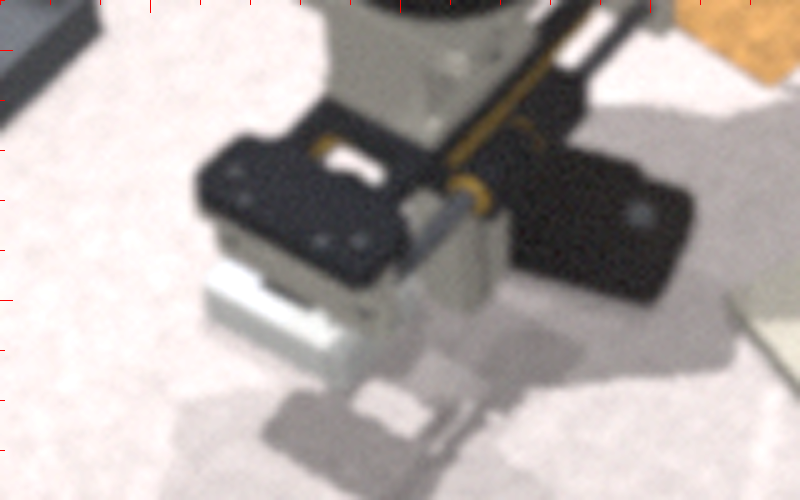

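The gripper stands behind the lever on the robot's side, clear of the mouse. Pushing in stages.

Emit:
step_arm(increments=[0,0,0,1,-12,0,1,0,0,0,1,-24,0,1,0,0,0,2,-36,0,1,0,0,0,2,-48,0,1,0,0,0,2,-60,0,1])

```text
time: 4.6
eef_pos: [0.4434, 0.3009, 0.06]
tcp_rot: [[0.137, -0.991, -0.0], [-0.991, -0.137, -0.0], [0.0, 0.0, -1.0]]
ft_force: [-1.7, 0.4, 1.0]
finger_gap: 0.0005
```

Emit:
step_arm(increments=[0,0,0,0,-8,0,1,0,0,0,0,-14,0,1,0,0,0,0,-19,0,1,0,0,0,0,-22,0,1,0,0,0,0,-22,0,1])

```text
time: 5.1
eef_pos: [0.4642, 0.3038, 0.0598]
tcp_rot: [[0.138, -0.99, 0.0], [-0.99, -0.138, -0.0], [0.0, -0.0, -1.0]]
ft_force: [-1.6, 0.4, 0.8]
finger_gap: 0.0007
```

```bash
python3 - <<'E'
from h import *
a=np.radians(8)
go([.459+.006*np.cos(a),.3025,.06],-82)
E
```

```text
t 5.1 pos [0.4642 0.3038 0.0598] yaw -82.1 F [-1.6  0.4  0.8] gap 0.0007
rot [-0.0, -0.0, -0.1] shift [1.4, -0.5, -0.2] norm 2.0
```

Emit:
step_arm(increments=[0,0,0,0,-2,0,1,0,0,0,0,-4,0,1,0,0,0,0,-4,0,1])

```text
time: 5.4
eef_pos: [0.4657, 0.3039, 0.0596]
tcp_rot: [[0.138, -0.99, -0.005], [-0.99, -0.138, -0.002], [0.001, 0.005, -1.0]]
ft_force: [-12.2, -1.0, 6.1]
finger_gap: 0.0004
```

Emit:
step_arm(increments=[0,0,0,0,15,0,1,0,0,0,0,30,0,1,0,0,0,0,35,-40,1,0,0,0,0,35,-90,1,0,0,0,0,35,-140,1])

```text
time: 5.9
eef_pos: [0.4329, 0.2994, 0.2017]
tcp_rot: [[0.138, -0.99, -0.0], [-0.99, -0.138, -0.0], [0.0, 0.0, -1.0]]
ft_force: [0.3, 0.7, -0.4]
finger_gap: 0.0006
```

```bash
python3 - <<'E'
from h import *
go([.68,.10,.20],-95.5)
for n in('side','top'):
    im=get_image(n); crop(im,*((120,240,280,340) if n=='side' else (90,190,210,280)),5,f'pics/d_{n}.png')
E
```

```text
t 5.9 pos [0.4329 0.2994 0.2017] yaw -82.1 F [ 0.3  0.7 -0.4] gap 0.0006
rot [0.0, -0.0, 13.4] shift [231.6, -217.2, 1.7] norm 318.0
```

View pics/d_side.png

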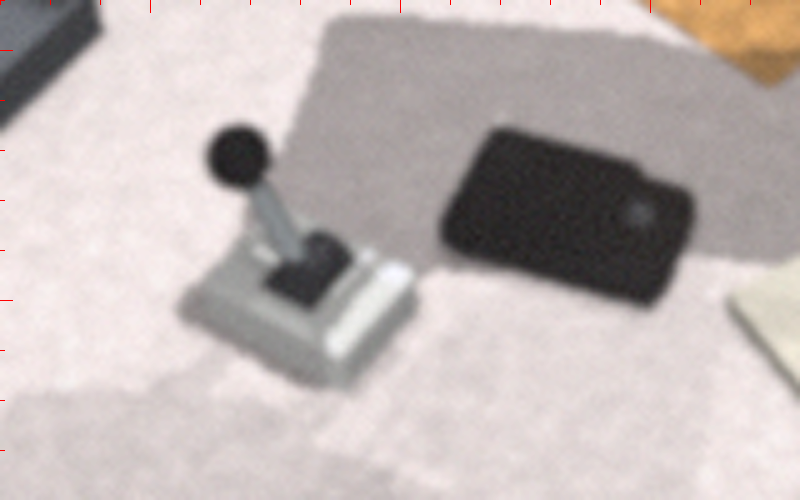

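Switch lever now leans away (ball at ~(168,271) full-image), end stop felt at 12 N. Next, the ejector.

Emit:
step_arm(increments=[0,0,4,34,-32,0,1,0,0,8,68,-64,0,1,0,0,13,102,-96,0,1,0,0,13,136,-128,0,1,0,0,13,170,-160,0,1])

```text
time: 6.5
eef_pos: [0.6165, 0.1517, 0.1993]
tcp_rot: [[-0.089, -0.996, 0.0], [-0.996, 0.089, -0.0], [0.0, -0.0, -1.0]]
ft_force: [1.0, 0.8, 0.5]
finger_gap: 0.0005
```

Emit:
step_arm(increments=[0,0,0,25,-30,0,1,0,0,0,40,-50,0,1,0,0,0,40,-50,0,1,0,0,0,40,-50,0,1])

```text
time: 6.9
eef_pos: [0.6611, 0.1089, 0.199]
tcp_rot: [[-0.089, -0.996, -0.001], [-0.996, 0.089, 0.0], [0.0, 0.001, -1.0]]
ft_force: [-0.4, 1.0, -0.4]
finger_gap: 0.0002
```

```bash
python3 - <<'E'
from h import *
go([.6678,.0987,.2],-95.5)
E
```

```text
t 6.9 pos [0.6611 0.1089 0.199 ] yaw -95.1 F [-0.4  1.  -0.4] gap 0.0002
rot [0.1, -0.0, 0.4] shift [9.5, -7.5, -1.0] norm 12.0
```

Emit:
step_arm(increments=[0,0,0,9,-9,0,1,0,0,0,9,-9,40,1,0,0,0,9,-9,80,1,0,0,0,9,-9,110,1,0,0,0,9,-9,110,1])

```text
time: 7.4
eef_pos: [0.6672, 0.0993, 0.0858]
tcp_rot: [[-0.088, -0.996, -0.007], [-0.996, 0.088, -0.001], [0.001, 0.007, -1.0]]
ft_force: [-0.1, 0.6, -0.2]
finger_gap: 0.0006
```

```bash
python3 - <<'E'
from h import *
go([.6688,.0987,.048],-95.5)
crop(get_image('side'),140,130,260,240,6,'pics/e1.png')
E
```

```text
t 7.4 pos [0.6672 0.0993 0.0858] yaw -95.0 F [-0.1  0.6 -0.2] gap 0.0006
rot [0.4, -0.1, 0.5] shift [0.4, -1.9, 37.8] norm 38.0
```

View pics/e1.png

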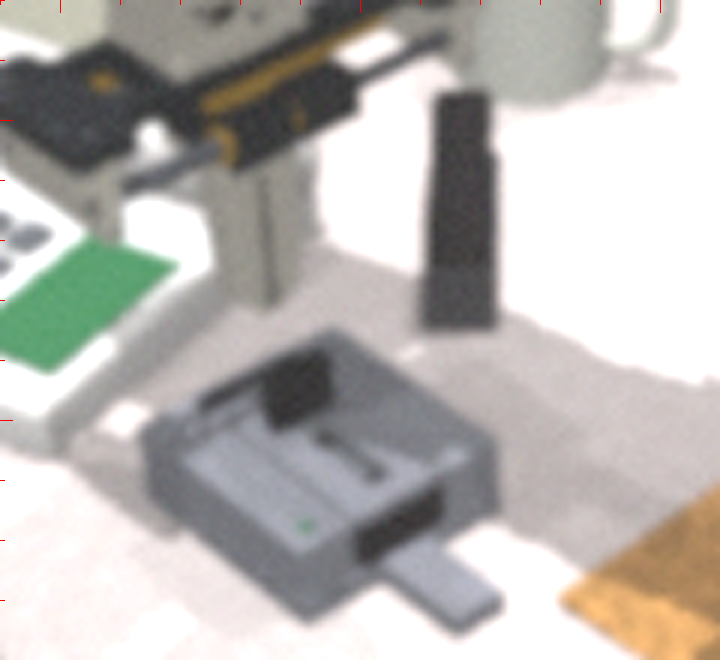

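The closed fingers stand above and behind the tab (tip at about (183,181) in the full picture). Going down behind the tab.

Emit:
step_arm(increments=[0.4,0,0.5,0,-2,20,1,0.4,0,0.5,0,-2,37,1,0.4,0,0.5,0,-2,37,1,0.4,0,0.5,0,-2,37,1])

```text
time: 7.85
eef_pos: [0.672, 0.0991, 0.0538]
tcp_rot: [[-0.097, -0.995, 0.008], [-0.995, 0.097, -0.001], [-0.0, -0.008, -1.0]]
ft_force: [-0.4, -0.6, 0.4]
finger_gap: 0.0001
```

```bash
python3 - <<'E'
from h import *
go(np.array([.6462,.1008,.048])+(-.034+.0125)*np.array([.9954,-.0958,0]),-95.5)
crop(get_image('side'),140,130,260,240,6,'pics/e2.png')
E
```

```text
t 7.85 pos [0.672  0.0991 0.0538] yaw -95.6 F [-0.4 -0.6  0.4] gap 0.0001
rot [-0.4, 0.0, -0.1] shift [0.8, 47.4, 5.5] norm 48.0
```

View pics/e2.png

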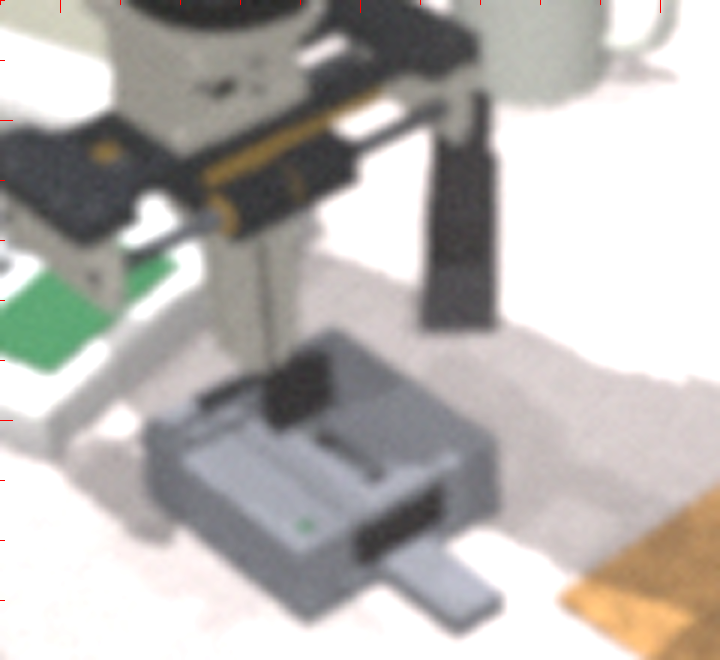

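Fingers are directly behind the tab with no contact force. Pressing.

Emit:
step_arm(increments=[-0.2,0,0,0,6,3,1,-0.2,0,0,0,12,4,1,-0.2,0,0,0,17,4,1,-0.2,0,0,0,22,4,1,-0.2,0,0,0,27,4,1])

```text
time: 8.4
eef_pos: [0.6449, 0.1016, 0.0491]
tcp_rot: [[-0.097, -0.995, 0.005], [-0.995, 0.097, -0.0], [-0.0, -0.005, -1.0]]
ft_force: [4.4, -0.2, 1.3]
finger_gap: 0.0006
```

Emit:
step_arm(increments=[0,0,0,0,5,0,1,0,0,0,0,10,0,1,0,0,0,0,15,0,1,0,0,0,0,18,0,1,0,0,0,0,19,0,1])

```text
time: 8.9
eef_pos: [0.6269, 0.1034, 0.0493]
tcp_rot: [[-0.097, -0.995, 0.007], [-0.995, 0.097, -0.0], [-0.0, -0.007, -1.0]]
ft_force: [11.3, -1.9, -1.9]
finger_gap: 0.0006
```

```bash
python3 - <<'E'
from h import *
go(np.array([.6462,.1008,.048])+(-.034+.0125)*np.array([.9954,-.0958,0]),-95.5)
crop(get_image('side'),140,130,260,240,6,'pics/e3.png')
E
```

```text
t 8.9 pos [0.6269 0.1034 0.0493] yaw -95.6 F [11.3 -1.9 -1.9] gap 0.0006
rot [-0.4, 0.0, -0.1] shift [0.7, 2.1, 1.2] norm 3.0
```

View pics/e3.png

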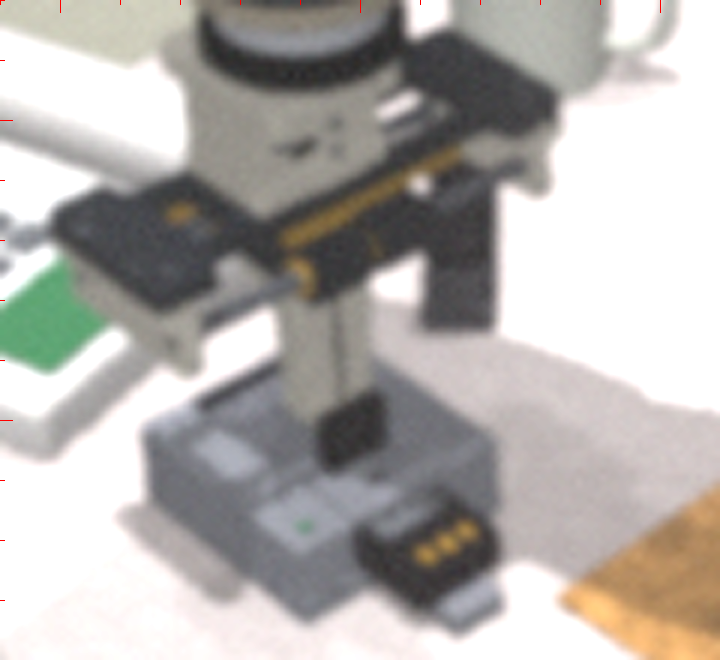

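The force of 11 N indicates the end stop, and the pack is out with its contacts showing at about (214,220). Retreating to let the tab spring back.

Emit:
step_arm(increments=[0.4,0,0,0,-10,0,1,0.4,0,0,0,-20,0,1,0.4,0,0,0,-30,0,1,0.4,0,0,0,-40,0,1,0.4,0,0,0,-44,0,1])

```text
time: 9.45
eef_pos: [0.6698, 0.099, 0.0481]
tcp_rot: [[-0.098, -0.995, 0.008], [-0.995, 0.098, -0.001], [0.0, -0.008, -1.0]]
ft_force: [-0.6, 0.6, 0.2]
finger_gap: 0.0006
```

Emit:
step_arm(increments=[0,0,0,0,0,0,1,0,0,0,0,0,-40,1,0,0,0,0,0,-90,1,0,0,0,0,0,-140,-1,0,0,0,0,20,-160,-1])

```text
time: 9.95
eef_pos: [0.6498, 0.1012, 0.2134]
tcp_rot: [[-0.098, -0.995, 0.017], [-0.995, 0.098, -0.0], [-0.001, -0.016, -1.0]]
ft_force: [-0.1, -0.7, 0.7]
finger_gap: 0.0117
```

```bash
python3 - <<'E'
from h import *
u=np.array([.9954,-.0958,0])
go(np.array([.6131,.1035,.2])-.049*u,-95.5)
crop(get_image('side'),140,130,260,240,6,'pics/e4.png')
crop(get_image('top'),190,130,290,205,8,'pics/e5.png')
E
```

```text
t 9.95 pos [0.6498 0.1012 0.2134] yaw -95.6 F [-0.1 -0.7  0.7] gap 0.0117
rot [-0.9, 0.1, -0.1] shift [1.4, 86.0, 11.9] norm 87.0
```

View pics/e4.png

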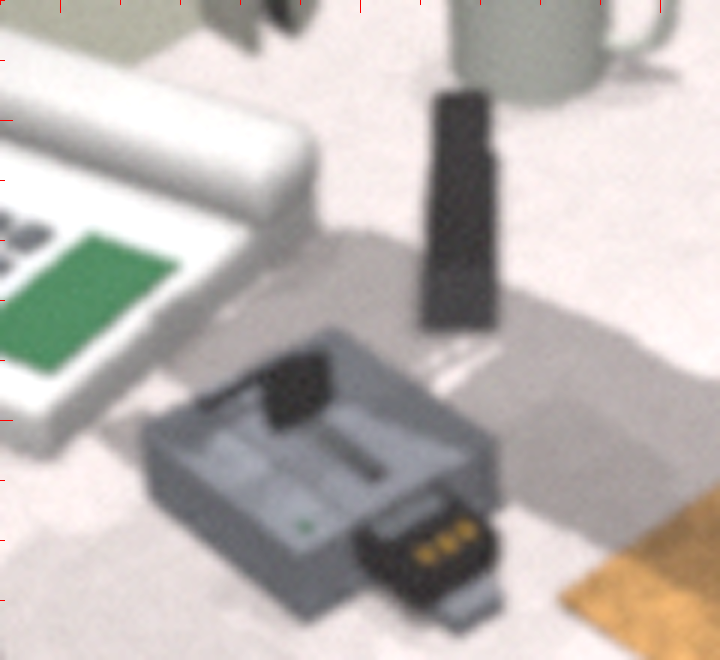

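View pics/e5.png

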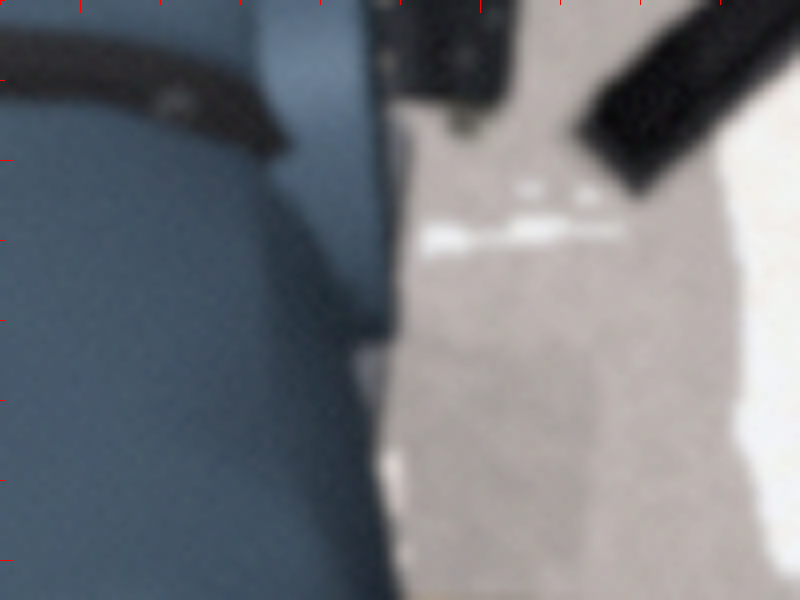

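The tab has sprung back and the pack lies out on the tongue. Moving over it for a wrist look.

Emit:
step_arm(increments=[-0.9,0,0,0,40,0,-1,-0.9,0,0,1,80,0,-1,-0.9,0,0,1,86,0,-1,-0.9,0,0,1,86,0,-1,-0.9,0,0,1,86,0,-1])

```text
time: 10.55
eef_pos: [0.5631, 0.1086, 0.2072]
tcp_rot: [[-0.097, -0.995, -0.006], [-0.995, 0.097, 0.0], [0.0, 0.006, -1.0]]
ft_force: [-0.8, -0.2, -0.1]
finger_gap: 0.0595
```

```bash
python3 - <<'E'
from h import *
import pickle
u=np.array([.9954,-.0958,0])
go(np.array([.6131,.1035,.2])-.049*u,-95.5)
ci=camera_info('wrist');im=get_image('wrist');cv2.imwrite('pics/w4.png',im);pickle.dump(ci,open('w4.pkl','wb'))
print(proj(ci,[.5793,.1068,.03]))
E
```

```text
t 10.55 pos [0.5631 0.1086 0.2072] yaw -95.6 F [-0.8 -0.2 -0.1] gap 0.0595
rot [0.3, -0.0, -0.1] shift [0.3, -1.3, 7.1] norm 7.0
(np.float64(254.86383969785686), np.float64(153.87772654810294))
```

View pics/w4.png

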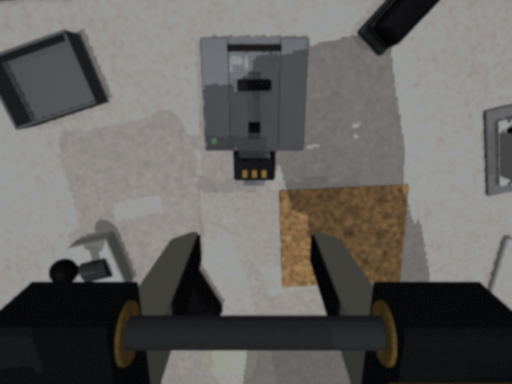

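```bash
python3 - <<'E'
from h import *
import pickle
crop('pics/w4.png',195,30,315,200,4,'pics/f1.png')
ci=pickle.load(open('w4.pkl','rb'))
u=np.array([.9954,-.0958,0]);v=np.array([.0958,.9954,0])
c=np.array([.6131,.1035,0])
for s in(1,-1): print(proj(ci,c-.064*u+s*.022*v+[0,0,.03]),proj(ci,c-.075*u+s*.012*v+[0,0,.01]),proj(ci,c-.03*u+s*.05*v+[0,0,.0385]),proj(ci,c+.075*u+s*.05*v+[0,0,.0385]),'tabrear',proj(ci,c+.0385*u+s*.015*v+[0,0,.0645]))
for P in((235,180),(273.5,180)):print(onz(ci,*P,.03))
E
```

```text
(np.float64(234.2244302806573), np.float64(181.84736381374114)) (np.float64(244.35712916412396), np.float64(186.19962738644642)) (np.float64(205.13634830132543), np.float64(151.80856036383685)) (np.float64(199.5828502293353), np.float64(37.677347113876124)) tabrear (np.float64(237.4130185182005), np.float64(79.70038187345787))
(np.float64(275.7282063256934), np.float64(181.7609704061945)) (np.float64(265.65343391563886), np.float64(186.15532499782353)) (np.float64(304.6552797866666), np.float64(151.6005173452142)) (np.float64(309.65914770348627), np.float64(37.44351582255135)) tabrear (np.float64(271.96599539770176), np.float64(79.62741269269215))
[0.55344466 0.13047482 0.03      ]
[0.54945347 0.08992572 0.03      ]
```

View pics/f1.png

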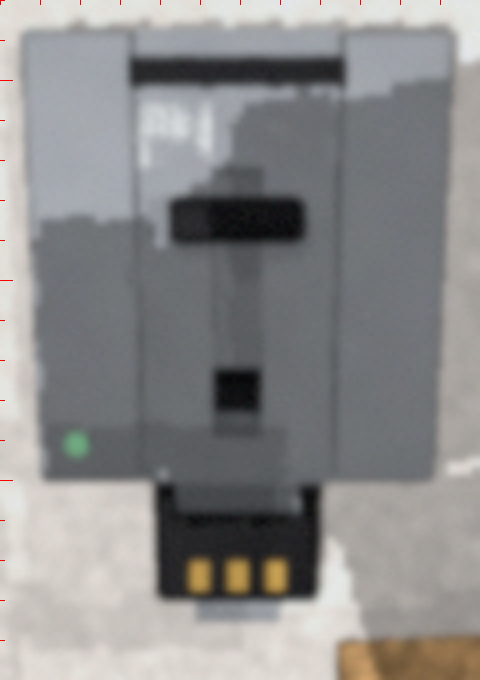

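Pack and charger project within 1–2 px of the model, and the tab's rear edge is exactly at rest. Descending to grip the pack's sides.

Emit:
step_arm(increments=[0.3,0,0,0,-1,40,-1,0.3,0,0,0,-1,80,-1,0.3,0,0,0,-1,120,-1,0.3,0,0,0,-1,150,-1,0.3,0,0,0,-1,150,-1])

```text
time: 11.1
eef_pos: [0.5609, 0.1082, 0.0536]
tcp_rot: [[-0.098, -0.995, -0.007], [-0.995, 0.098, -0.001], [0.001, 0.007, -1.0]]
ft_force: [0.1, 0.4, 0.3]
finger_gap: 0.0928
```

```bash
python3 - <<'E'
from h import *
u=np.array([.9954,-.0958,0])
go(np.array([.6131,.1035,.010])-.049*u,-95.5)
E
```

```text
t 11.1 pos [0.5609 0.1082 0.0536] yaw -95.6 F [0.1 0.4 0.3] gap 0.0928
rot [0.4, -0.1, -0.1] shift [-0.4, -3.7, 43.6] norm 44.0
```

Emit:
step_arm(increments=[0.2,0,0,0,-3,25,-1,0.2,0,0,0,-3,42,-1,0.2,0,0,0,-3,42,-1,0.2,0,0,0,-3,42,1,0.2,0,0,0,-3,42,1])

```text
time: 11.6
eef_pos: [0.5667, 0.1084, 0.0173]
tcp_rot: [[-0.097, -0.995, 0.006], [-0.995, 0.097, -0.0], [-0.0, -0.006, -1.0]]
ft_force: [0.2, 0.1, -0.8]
finger_gap: 0.0814
```

Emit:
step_arm(increments=[0,0,0,0,0,0,1,0,0,0,0,0,0,1,0,0,0,0,0,0,1,0,0,0,0,0,0,1,0,0,0,0,0,0,1])

```text
time: 12.1
eef_pos: [0.5656, 0.1084, 0.0158]
tcp_rot: [[-0.098, -0.995, 0.004], [-0.995, 0.098, -0.0], [-0.0, -0.004, -1.0]]
ft_force: [-0.1, -1.1, 1.2]
finger_gap: 0.0439
```

Emit:
step_arm(increments=[0,0,0,0,0,0,1,0,0,0,0,0,0,1,0,0,0,0,0,0,1])

```text
time: 12.4
eef_pos: [0.5656, 0.1084, 0.0158]
tcp_rot: [[-0.097, -0.995, 0.004], [-0.995, 0.097, -0.0], [-0.0, -0.004, -1.0]]
ft_force: [-0.3, -0.1, 3.0]
finger_gap: 0.0435
```

```bash
python3 - <<'E'
from h import *
u=np.array([.9954,-.0958,0])
go(np.array([.6131,.1035,.010])-.049*u,-95.5)
crop(get_image('side'),140,130,260,240,6,'pics/g1.png')
E
```

```text
t 12.4 pos [0.5656 0.1084 0.0158] yaw -95.6 F [-0.3 -0.1  3. ] gap 0.0435
rot [-0.2, 0.0, -0.1] shift [0.3, 1.3, 5.7] norm 6.0
```

View pics/g1.png

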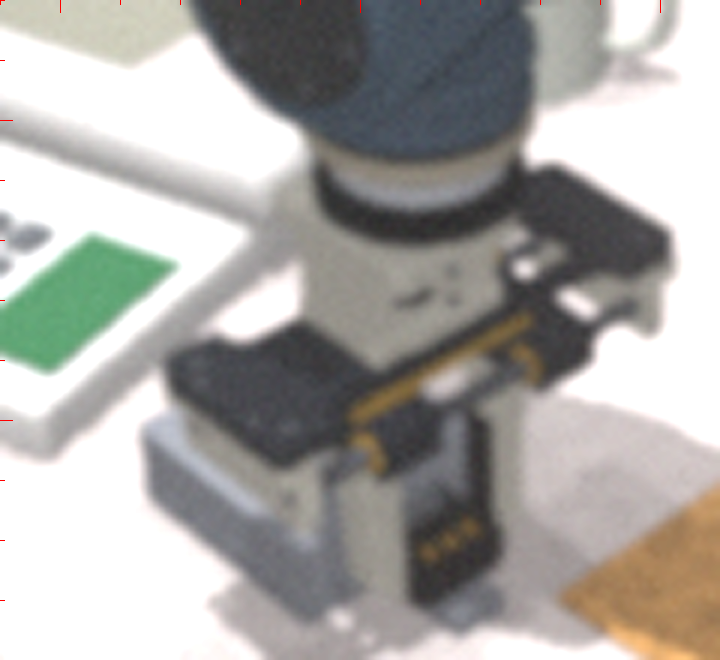

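Gripped at 43.5 mm opening, tips 5.8 mm above the pack's underside. Drawing it straight out.

Emit:
step_arm(increments=[0,0,0,0,8,0,1,0,0,0,0,18,0,1,0,0,0,0,28,0,1,0,0,0,0,38,0,1,0,0,0,0,44,0,1])

```text
time: 12.95
eef_pos: [0.5208, 0.1128, 0.0157]
tcp_rot: [[-0.097, -0.995, 0.004], [-0.995, 0.097, -0.0], [-0.0, -0.004, -1.0]]
ft_force: [1.3, 0.2, 2.5]
finger_gap: 0.0437
```

Emit:
step_arm(increments=[0,0,0,0,0,0,1,0,0,0,0,0,-25,1,0,0,0,0,10,-50,1,0,0,0,0,10,-50,1])

```text
time: 13.35
eef_pos: [0.5117, 0.1138, 0.0674]
tcp_rot: [[-0.097, -0.995, 0.005], [-0.995, 0.097, 0.0], [-0.001, -0.005, -1.0]]
ft_force: [-0.1, 0.2, -1.9]
finger_gap: 0.0436
```

```bash
python3 - <<'E'
from h import *
go([.4443,.0143,.05],-95.5)
crop(get_image('side'),140,130,290,260,5,'pics/g2.png')
E
```

```text
t 13.35 pos [0.5117 0.1138 0.0674] yaw -95.6 F [-0.1  0.2 -1.9] gap 0.0436
rot [-0.3, 0.0, -0.1] shift [105.6, 57.5, 17.0] norm 121.0
```

View pics/g2.png

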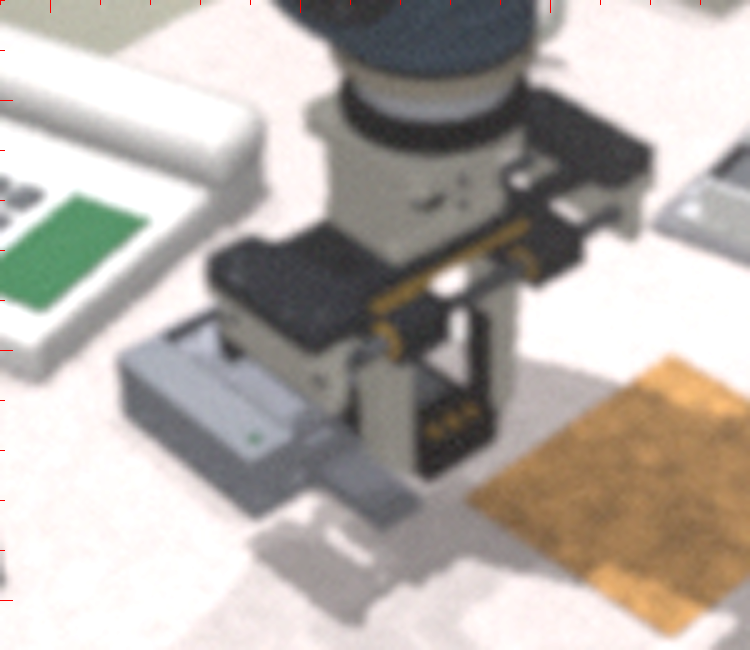

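The pack is held level, clear of the bay and above the tongue. Moving to the mat.

Emit:
step_arm(increments=[-0.2,0,0,20,11,0,1,-0.2,0,0,50,28,0,1,-0.2,0,0,80,45,0,1,-0.2,0,0,105,57,0,1,-0.2,0,0,105,57,15,1])

```text
time: 13.9
eef_pos: [0.4433, 0.0128, 0.0499]
tcp_rot: [[-0.1, -0.995, -0.001], [-0.995, 0.1, -0.0], [0.0, 0.001, -1.0]]
ft_force: [1.1, -0.1, -0.5]
finger_gap: 0.0437
```

Emit:
step_arm(increments=[0,0,0,0,0,0,1,0,0,0,0,0,0,1,0,0,0,0,0,10,1,0,0,0,0,0,20,1,0,0,0,0,0,20,1])

```text
time: 14.4
eef_pos: [0.444, 0.015, 0.0289]
tcp_rot: [[-0.097, -0.995, -0.002], [-0.995, 0.097, 0.0], [0.0, 0.002, -1.0]]
ft_force: [0.1, 0.2, -1.5]
finger_gap: 0.0435
```

```bash
python3 - <<'E'
from h import *
go([.4443,.0143,.0093],-95.5)
print(get_obs()['tcp_rot'][:,2])
E
```

```text
t 14.4 pos [0.444  0.015  0.0289] yaw -95.6 F [ 0.1  0.2 -1.5] gap 0.0435
rot [0.1, -0.0, -0.1] shift [0.6, -0.4, 19.6] norm 20.0
[-2.33186641e-03  2.16627343e-04 -9.99997258e-01]
```

Emit:
step_arm(increments=[0,0,0,0,0,8,1,0,0,0,0,0,14,1,0,0,0,0,0,18,1,0,0,0,0,0,19,1,0,0,0,0,0,19,1])

```text
time: 14.9
eef_pos: [0.4447, 0.0147, 0.0112]
tcp_rot: [[-0.097, -0.995, -0.0], [-0.995, 0.097, 0.0], [-0.0, 0.0, -1.0]]
ft_force: [0.7, -0.8, -1.3]
finger_gap: 0.0437
```

```bash
python3 - <<'E'
from h import *
go([.4443,.0143,.0093],-95.5)
crop(get_image('side'),200,170,330,270,6,'pics/g3.png')
E
```

```text
t 14.9 pos [0.4447 0.0147 0.0112] yaw -95.6 F [ 0.7 -0.8 -1.3] gap 0.0437
rot [0.0, 0.0, -0.1] shift [0.4, 0.4, 1.9] norm 2.0
```

View pics/g3.png

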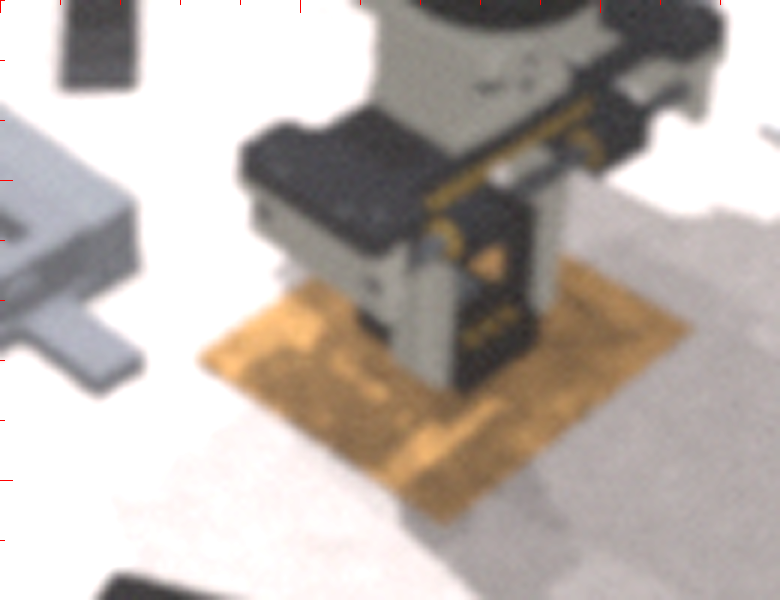

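Emit:
step_arm(increments=[0,0,0,0,0,1,1,0,0,0,0,0,2,1,0,0,0,0,0,2,1])

```text
time: 15.25
eef_pos: [0.4447, 0.0147, 0.0093]
tcp_rot: [[-0.098, -0.995, -0.0], [-0.995, 0.098, 0.0], [-0.0, 0.0, -1.0]]
ft_force: [-0.3, -0.0, -0.9]
finger_gap: 0.0436
```

Emit:
step_arm(increments=[0,0,0,0,0,1,1,0,0,0,0,0,1,1])

```text
time: 15.45
eef_pos: [0.4449, 0.0147, 0.0087]
tcp_rot: [[-0.097, -0.995, 0.0], [-0.995, 0.097, -0.0], [-0.0, -0.0, -1.0]]
ft_force: [-3.0, 0.2, 8.8]
finger_gap: 0.0437
```

Touchdown (8.8 N). Releasing.

Emit:
step_arm(increments=[0,0,0,0,0,-0.5,-1,0,0,0,0,0,-0.5,-1,0,0,0,0,0,-0.5,-1,0,0,0,0,0,-0.5,-1,0,0,0,0,0,-0.5,-1])

```text
time: 15.95
eef_pos: [0.4448, 0.0147, 0.0087]
tcp_rot: [[-0.097, -0.995, -0.0], [-0.995, 0.097, 0.0], [-0.0, 0.0, -1.0]]
ft_force: [-0.7, 0.1, -0.2]
finger_gap: 0.079
```

Emit:
step_arm(increments=[0,0,0,0,0,0,-1,0,0,0,0,0,0,-1,0,0,0,0,0,-30,-1,0,0,0,0,0,-75,-1,0,0,0,0,0,-120,-1])

```text
time: 16.45
eef_pos: [0.4441, 0.0147, 0.13]
tcp_rot: [[-0.097, -0.995, -0.002], [-0.995, 0.097, 0.0], [0.0, 0.002, -1.0]]
ft_force: [0.7, -0.3, -0.4]
finger_gap: 0.0929
```

```bash
python3 - <<'E'
from h import *
import pickle
go([.458,.0135,.13],-5.5)
ci=camera_info('wrist');im=get_image('wrist');cv2.imwrite('pics/w5.png',im);pickle.dump(ci,open('w5.pkl','wb'))
s=get_image('side');cv2.imwrite('pics/s5.png',s);crop(s,200,170,330,270,6,'pics/g4.png')
E
```

```text
t 16.45 pos [0.4441 0.0147 0.13  ] yaw -95.6 F [ 0.7 -0.3 -0.4] gap 0.0929
rot [0.1, 0.1, -90.1] shift [-0.2, -13.9, -0.1] norm 14.0
```

View pics/w5.png

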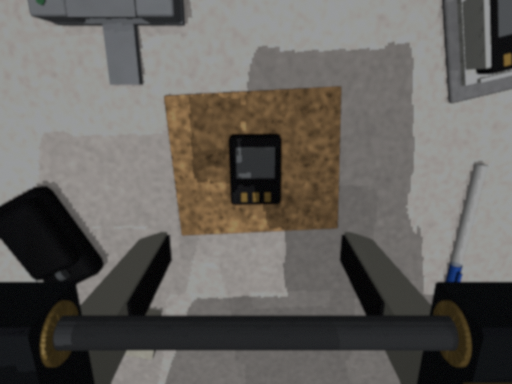

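View pics/g4.png

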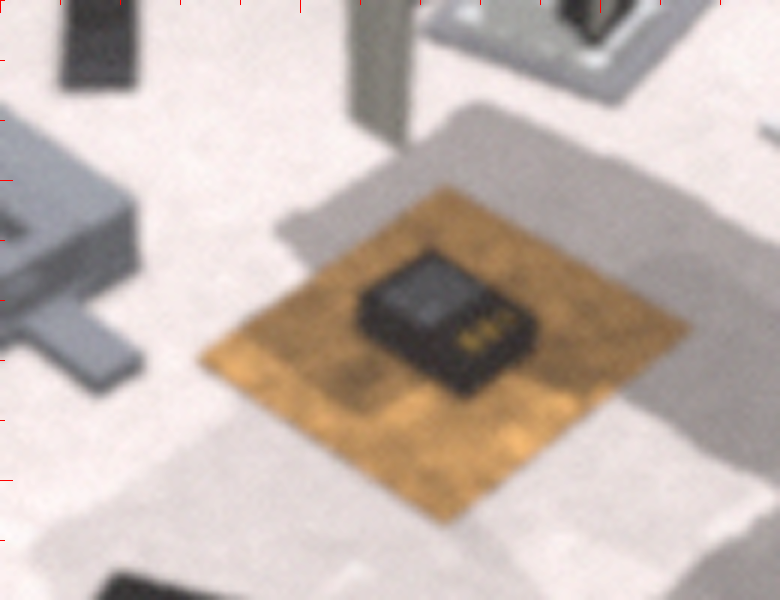

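The pack lies flat at mid-mat, released; its corners in the wrist view are about (229,134), (281,134), (281,204), (231,205).

```bash
python3 - <<'E'
from h import *
import pickle
np.set_printoptions(precision=4,suppress=True)
W=pickle.load(open('w5.pkl','rb'));S=camera_info('side')
C=np.array([onz(W,u,v,.023) for u,v in((229,134),(281,134),(281,204),(231,205))]);print(C,C.mean(0))
d=(C[0]+C[1]-C[2]-C[3])/2;print(np.linalg.norm(d),np.degrees(np.arctan2(d[1],d[0])))
s=lambda a,b:(S,200+a/6,170+b/6)
print('tri TL',tri((W,229,134),s(432,250)),'TR?',tri((W,281,205),s(540,322)),tri((W,231,205),s(465,380) ))
E
```

```text
[[ 0.4933  0.0306  0.023 ]
 [ 0.4892 -0.0111  0.023 ]
 [ 0.4294 -0.0067  0.023 ]
 [ 0.4327  0.0363  0.023 ]] [0.4611 0.0123 0.023 ]
0.06042231047878944 -4.8200248308417155
tri TL (array([0.4827, 0.0187, 0.0408]), [np.float64(0.016557506492172372), np.float64(0.016557506492172473)]) TR? (array([ 0.4274, -0.0066,  0.0196]), [np.float64(0.00017233367179110272), np.float64(0.00017233367179116286)]) (array([0.4305, 0.0367, 0.0174]), [np.float64(0.00025411681770445344), np.float64(0.0002541168177044147)])
```

Emit:
step_arm(increments=[0,0,-8,0,-5,0,-1,0,0,-16,0,-10,0,-1,0,0,-24,1,-16,0,-1,0,0,-32,1,-16,0,-1,0,0,-40,1,-16,0,-1])

```text
time: 17.05
eef_pos: [0.4603, 0.0121, 0.1281]
tcp_rot: [[0.57, -0.822, -0.001], [-0.822, -0.57, 0.0], [-0.001, 0.001, -1.0]]
ft_force: [-0.1, 0.4, -0.7]
finger_gap: 0.0926
```

Emit:
step_arm(increments=[0,0,-8,0,0,0,-1,0,0,-16,0,0,0,-1,0,0,-24,0,0,0,-1,0,0,-32,0,0,0,-1,0,0,-40,0,0,0,-1])

```text
time: 17.55
eef_pos: [0.4602, 0.0121, 0.1281]
tcp_rot: [[0.965, -0.263, -0.001], [-0.263, -0.965, 0.0], [-0.001, 0.0, -1.0]]
ft_force: [-0.4, -0.2, -0.7]
finger_gap: 0.0928
```

Emit:
step_arm(increments=[0,0,-8,0,0,0,-1,0,0,-10,0,0,0,-1,0,0,-10,0,0,0,-1])

```text
time: 17.85
eef_pos: [0.4603, 0.0121, 0.1282]
tcp_rot: [[0.995, -0.097, -0.001], [-0.097, -0.995, 0.0], [-0.001, -0.0, -1.0]]
ft_force: [0.2, -0.3, 0.6]
finger_gap: 0.0932
```

```bash
python3 - <<'E'
from h import *
import pickle
go([.460,.0128,.0128],-5.4)
ci=camera_info('wrist');im=get_image('wrist');cv2.imwrite('pics/w6.png',im);pickle.dump(ci,open('w6.pkl','wb'))
E
```

```text
t 17.85 pos [0.4603 0.0121 0.1282] yaw -5.6 F [ 0.2 -0.3  0.6] gap 0.0932
rot [-0.0, 0.1, -0.2] shift [-0.2, -0.6, 115.4] norm 115.0
```

View pics/w6.png

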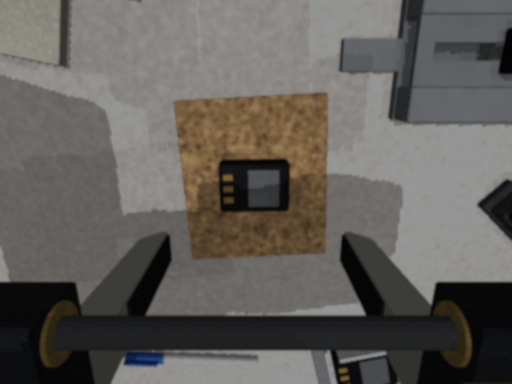

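The pack, at (219–289, 160–211), is centred between the fingers and aligned. Descending to grip its ends.

Emit:
step_arm(increments=[0,0,0,0,0,40,-1,0,0,0,0,0,75,-1,0,0,0,0,0,100,-1,0,0,0,0,0,112,-1,0,0,0,0,0,115,-1])

```text
time: 18.4
eef_pos: [0.46, 0.0121, 0.0128]
tcp_rot: [[0.995, -0.098, -0.002], [-0.098, -0.995, 0.0], [-0.002, 0.0, -1.0]]
ft_force: [-0.2, 0.2, -0.0]
finger_gap: 0.0929
```

Emit:
step_arm(increments=[0,0,0,0,0,0,-1,0,0,0,0,0,0,-1])

```text
time: 18.6
eef_pos: [0.4613, 0.0121, 0.0148]
tcp_rot: [[0.995, -0.098, 0.002], [-0.098, -0.995, -0.0], [0.002, -0.0, -1.0]]
ft_force: [-0.4, 0.5, -0.4]
finger_gap: 0.0933
```

Emit:
step_arm(increments=[0,0,0,0,0,2,-1,0,0,0,0,0,2,1,0,0,0,0,0,2,1,0,0,0,0,0,2,1,0,0,0,0,0,2,1])

```text
time: 19.1
eef_pos: [0.4606, 0.0121, 0.0119]
tcp_rot: [[0.995, -0.097, 0.0], [-0.097, -0.995, 0.0], [0.0, -0.0, -1.0]]
ft_force: [0.5, -0.2, -0.5]
finger_gap: 0.0659
```

Emit:
step_arm(increments=[0,0,0,0,0,0,1,0,0,0,0,0,0,1,0,0,0,0,0,0,1])

```text
time: 19.4
eef_pos: [0.4605, 0.0121, 0.0118]
tcp_rot: [[0.995, -0.097, -0.0], [-0.097, -0.995, 0.0], [-0.0, -0.0, -1.0]]
ft_force: [-0.4, -0.2, 2.0]
finger_gap: 0.0596
```

Gripped at 59.6 mm. Lifting.

Emit:
step_arm(increments=[0,0,0,0,0,-10,1,0,0,0,0,0,-40,1,0,0,0,0,0,-80,1,0,0,0,0,0,-110,1,0,0,0,0,0,-110,1])

```text
time: 19.9
eef_pos: [0.4626, 0.012, 0.1257]
tcp_rot: [[0.995, -0.097, 0.007], [-0.097, -0.995, -0.0], [0.007, -0.0, -1.0]]
ft_force: [-0.1, -0.1, -1.9]
finger_gap: 0.0598
```

```bash
python3 - <<'E'
from h import *
go([.562,-.258,.12],8)
crop(get_image('side'),200,130,350,250,5,'pics/g5.png')
E
```

```text
t 19.9 pos [0.4626 0.012  0.1257] yaw -5.6 F [-0.1 -0.1 -1.9] gap 0.0598
rot [0.0, -0.4, -13.6] shift [125.2, 259.0, 6.5] norm 288.0
```

View pics/g5.png

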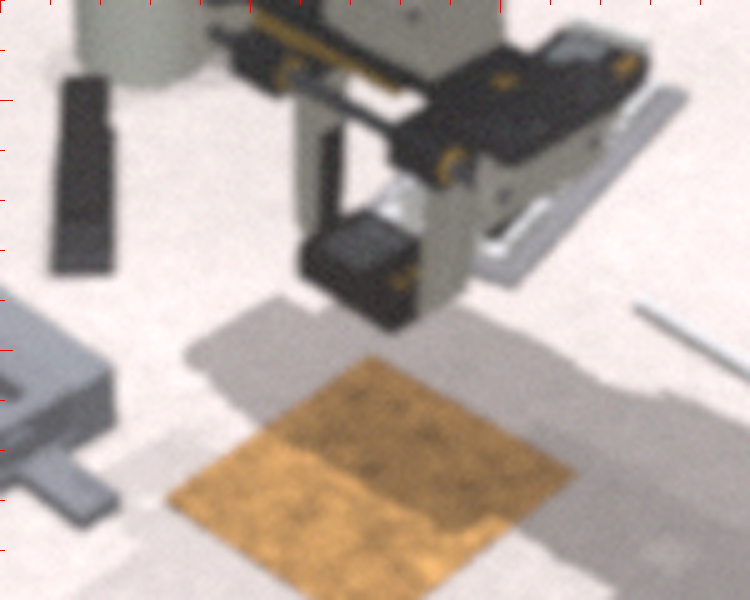

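Emit:
step_arm(increments=[0,0,-4,20,42,0,1,0,0,-8,40,84,0,1,0,0,-13.5,60,126,0,1,0,0,-13.5,80,168,0,1,0,0,-13.5,100,210,0,1])

```text
time: 20.45
eef_pos: [0.5393, -0.2083, 0.1204]
tcp_rot: [[0.99, 0.138, -0.002], [0.138, -0.99, 0.001], [-0.002, -0.001, -1.0]]
ft_force: [0.0, 0.6, -1.0]
finger_gap: 0.0598
```

Emit:
step_arm(increments=[0,0,0,8,25,0,1,0,0,0,10,45,0,1,0,0,0,10,50,0,1,0,0,0,10,50,0,1])

```text
time: 20.85
eef_pos: [0.5557, -0.2546, 0.1206]
tcp_rot: [[0.991, 0.137, -0.002], [0.137, -0.991, 0.001], [-0.002, -0.001, -1.0]]
ft_force: [-0.5, -0.1, -1.3]
finger_gap: 0.0594
```

```bash
python3 - <<'E'
from h import *
import pickle
go([.562,-.258,.12],8)
ci=camera_info('wrist');im=get_image('wrist');cv2.imwrite('pics/w7.png',im);pickle.dump(ci,open('w7.pkl','wb'))
crop(get_image('side'),220,100,370,220,5,'pics/g6.png')
E
```

```text
t 20.85 pos [ 0.5557 -0.2546  0.1206] yaw 7.9 F [-0.5 -0.1 -1.3] gap 0.0594
rot [-0.1, 0.1, -0.1] shift [5.7, 4.2, 0.6] norm 7.0
```

View pics/w7.png

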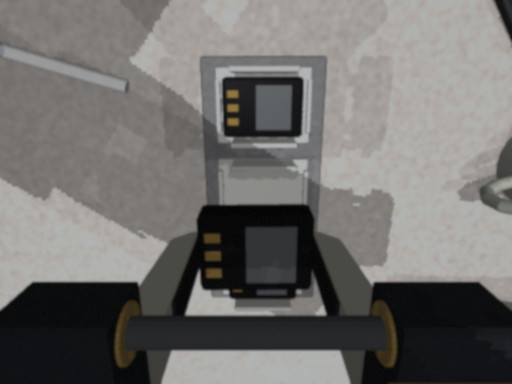

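View pics/g6.png

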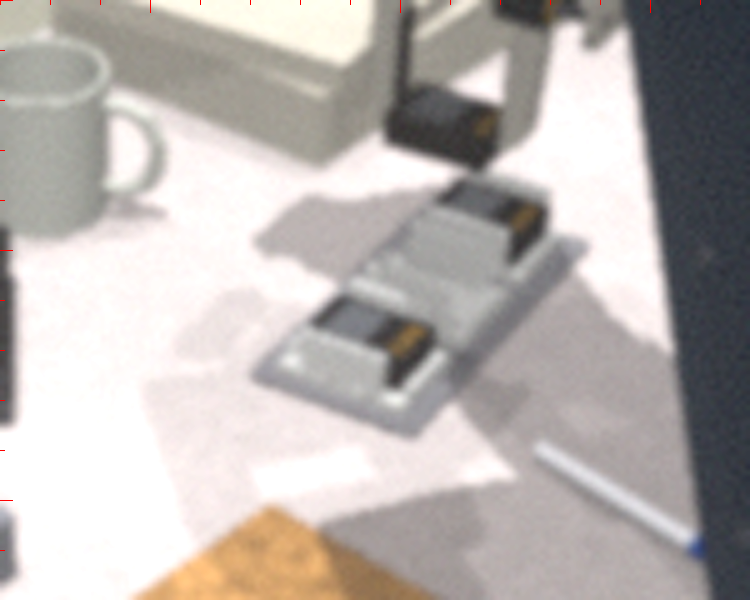

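```bash
python3 - <<'E'
from h import *
import pickle
crop('pics/w7.png',190,45,340,215,4,'pics/h1.png')
crop('pics/w7.png',180,190,330,310,5,'pics/h2.png')
ci=pickle.load(open('w7.pkl','rb'))
a=np.radians(8);u=np.array([np.cos(a),np.sin(a),0]);v=np.array([-np.sin(a),np.cos(a),0])
c=np.array([.562,-.258,0])
for n,x,y,z in(('tray+ +',.049,.109,.006),('tray- +',-.049,.109,.006),('lip+',.037,.029,.017),('lip-',-.037,.029,.017),('wall+ outer',.025,.029,.038),('wall-',-.025,.029,.038),('wall+inner',.025,.025,.038),('b pack ++',.03,.094,.032),('b -+',-.03,.094,.032)):
    print(n,np.round(proj(ci,c+x*u+y*v+[0,0,z]),1))
E
```

```text
tray+ + [325.3  56.6]
tray- + [198.9  57. ]
lip+ [307.3 160.9]
lip- [216.6 161.2]
wall+ outer [295.5 167. ]
wall- [229.4 167.1]
wall+inner [295.3 172.1]
b pack ++ [304.6  76.4]
b -+ [220.7  76.6]
```

View pics/h1.png

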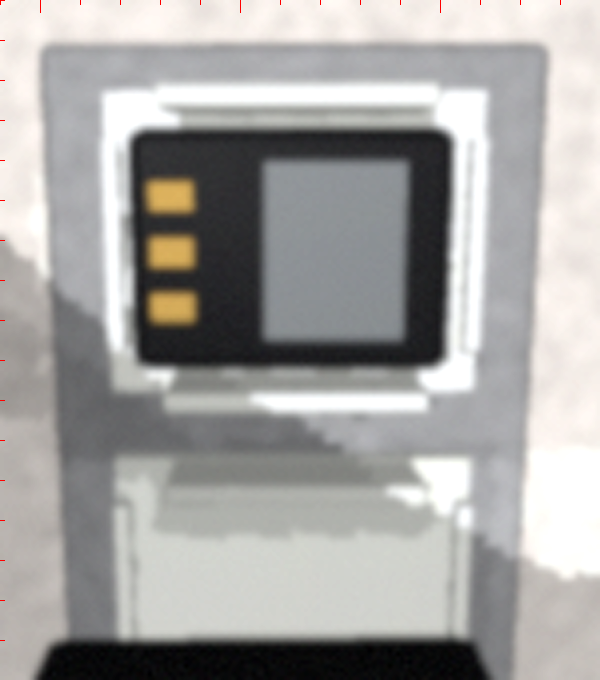

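View pics/h2.png

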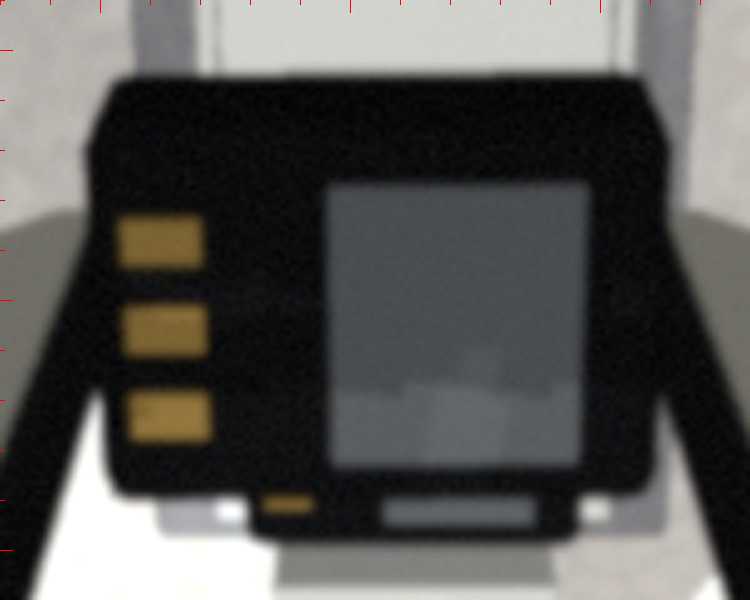

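```bash
python3 - <<'E'
from h import *
import pickle
ci=pickle.load(open('w7.pkl','rb'));o=get_obs();R=o['tcp_rot'];p=o['eef_pos']
for z in(.0112,-.0088):
  for y in(.022,-.022):
    print(z,y,[np.round(proj(ci,p+R@np.array([x,y,-z])),1) for x in(-.03,.03)])
go([.563,-.2575,.06],8)
E
```

```text
0.0112 0.022 [array([198.6, 293.2]), array([311.8, 293.1])]
0.0112 -0.022 [array([193.8, 216. ]), array([316.3, 215.8])]
-0.0088 0.022 [array([204.1, 273. ]), array([306.3, 272.9])]
-0.0088 -0.022 [array([200.2, 202.3]), array([309.9, 202.1])]
t 20.95 pos [ 0.5559 -0.2537  0.1212] yaw 7.9 F [-0.8  0.1 -0.8] gap 0.0597
rot [-0.1, 0.1, -0.1] shift [6.6, 4.8, 61.2] norm 62.0
```

Emit:
step_arm(increments=[0,0,0,4,3,0,1,0,0,0,6.5,5,0,1,0,0,0,6.5,5,20,1,0,0,0,6.5,5,40,1,0,0,0,6.5,5,50,1])

```text
time: 21.45
eef_pos: [0.5632, -0.2582, 0.0703]
tcp_rot: [[0.99, 0.138, -0.002], [0.138, -0.99, 0.001], [-0.001, -0.001, -1.0]]
ft_force: [0.1, 0.4, -0.7]
finger_gap: 0.0598
```

Emit:
step_arm(increments=[0,0,0,0,0,0,1,0,0,0,0,0,0,1])

```text
time: 21.65
eef_pos: [0.564, -0.2589, 0.0724]
tcp_rot: [[0.99, 0.138, 0.001], [0.138, -0.99, -0.0], [0.001, 0.0, -1.0]]
ft_force: [0.5, 0.1, -0.1]
finger_gap: 0.0593
```

```bash
python3 - <<'E'
from h import *
import pickle
go([.563,-.2575,.021],8)
cv2.imwrite('pics/w8.png',get_image('wrist'));crop('pics/w8.png',180,40,340,210,4,'pics/h3.png')
im=get_image('side');cv2.imwrite('pics/s8.png',im);crop(im,250,100,350,190,7,'pics/h4.png')
cv2.imwrite('pics/t8.png',get_image('top'))
E
```

```text
t 21.65 pos [ 0.564  -0.2589  0.0724] yaw 7.9 F [ 0.5  0.1 -0.1] gap 0.0593
rot [0.0, -0.0, -0.1] shift [-0.8, -1.6, 51.4] norm 51.0
```

View pics/h4.png

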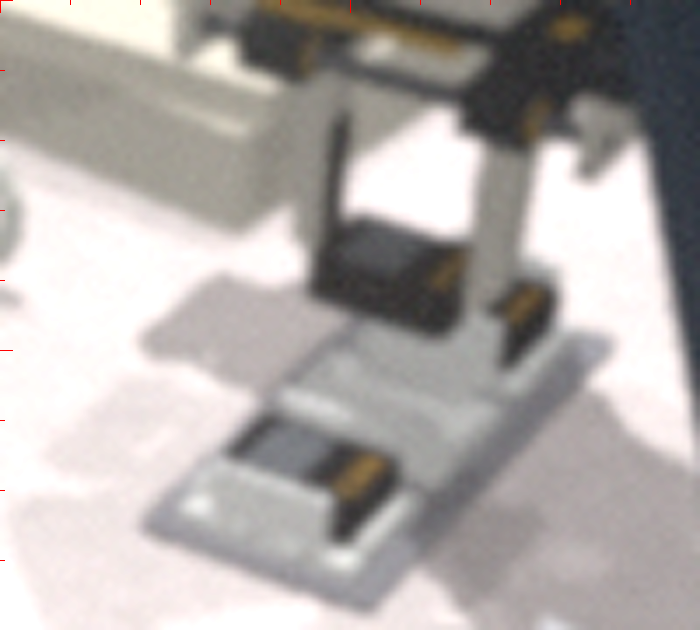

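View pics/w8.png

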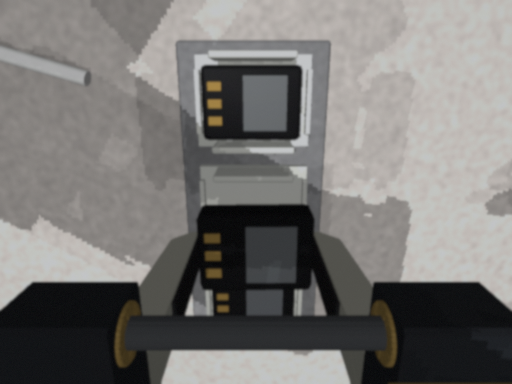

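The held pack sits over the cradle between its walls, and the column centres agree to about 1 mm (cradle 254, pack 255). Lowering with the 1 mm correction.

Emit:
step_arm(increments=[0,0,0,-1,-1.5,0,1,0,0,0,-1,-1.5,10,1,0,0,0,-1,-1.5,20,1,0,0,0,-1,-1.5,26,1,0,0,0,-1,-1.5,26,1])

```text
time: 22.3
eef_pos: [0.5617, -0.2571, 0.0443]
tcp_rot: [[0.99, 0.138, -0.002], [0.138, -0.99, 0.001], [-0.002, -0.001, -1.0]]
ft_force: [-0.1, 0.1, -0.8]
finger_gap: 0.0595
```

Emit:
step_arm(increments=[0,0,0,0,0,5,1,0,0,0,0,0,10,1,0,0,0,0,0,15,1,0,0,0,0,0,19,1,0,0,0,0,0,21,1])

```text
time: 22.8
eef_pos: [0.5622, -0.2574, 0.0243]
tcp_rot: [[0.99, 0.138, -0.0], [0.138, -0.99, 0.0], [-0.0, -0.0, -1.0]]
ft_force: [0.5, 0.7, -0.4]
finger_gap: 0.0596
```

```bash
python3 - <<'E'
from h import *
go([.563,-.2575,.021],8)
crop(get_image('side'),250,100,350,190,7,'pics/h5.png')
E
```

```text
t 22.8 pos [ 0.5622 -0.2574  0.0243] yaw 7.9 F [ 0.5  0.7 -0.4] gap 0.0596
rot [-0.0, 0.0, -0.1] shift [0.8, 0.2, 3.3] norm 3.0
```

View pics/h5.png

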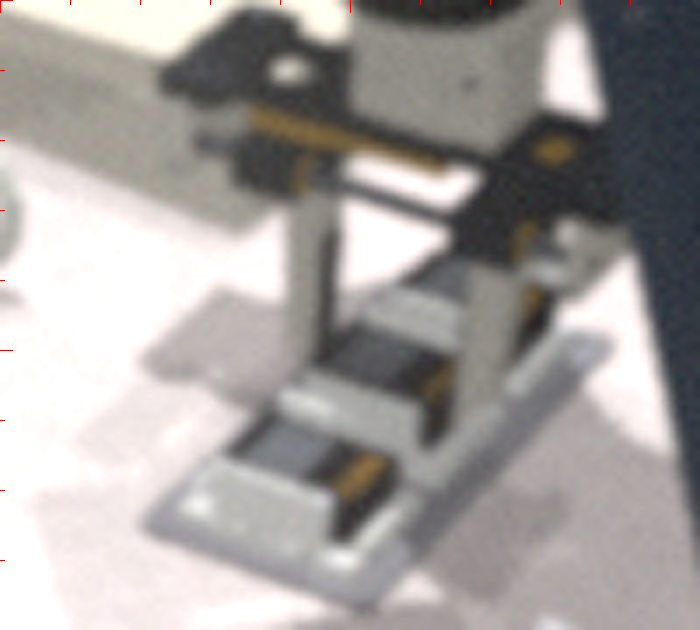

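The pack is inside the walls with no side force. Lowering the last millimetres until contact.

Emit:
step_arm(increments=[0,0,0,0.5,0,1,1,0,0,0,0.5,0,2,1,0,0,0,0.5,0,2.5,1])

```text
time: 23.15
eef_pos: [0.5629, -0.2574, 0.0223]
tcp_rot: [[0.99, 0.138, 0.0], [0.138, -0.99, -0.0], [0.0, 0.0, -1.0]]
ft_force: [-0.4, 0.6, -1.2]
finger_gap: 0.0592
```

Emit:
step_arm(increments=[0,0,0,0,0,0.5,1,0,0,0,0,0,1,1,0,0,0,0,0,1,1])

```text
time: 23.45
eef_pos: [0.5628, -0.2574, 0.0212]
tcp_rot: [[0.99, 0.138, -0.0], [0.138, -0.99, 0.0], [-0.0, -0.0, -1.0]]
ft_force: [-0.4, 0.6, -1.8]
finger_gap: 0.0594
```

Emit:
step_arm(increments=[0,0,0,0,0,0.5,1,0,0,0,0,0,1,1,0,0,0,0,0,1,1])

```text
time: 23.75
eef_pos: [0.5629, -0.2575, 0.0208]
tcp_rot: [[0.99, 0.138, 0.0], [0.138, -0.99, -0.0], [0.0, 0.0, -1.0]]
ft_force: [-1.0, 2.2, 5.4]
finger_gap: 0.0595
```

Contact at the expected 20.8 mm. Opening, then rising.

Emit:
step_arm(increments=[0,0,0,0,0,0,-1,0,0,0,0,0,0,-1,0,0,0,0,0,0,-1,0,0,0,0,0,0,-1,0,0,0,0,0,0,-1])

```text
time: 24.25
eef_pos: [0.5629, -0.2574, 0.0202]
tcp_rot: [[0.99, 0.138, -0.0], [0.138, -0.99, 0.0], [-0.0, -0.0, -1.0]]
ft_force: [0.1, -0.1, -0.5]
finger_gap: 0.0919
```

Emit:
step_arm(increments=[0,0,0,0,0,-20,-1,0,0,0,0,0,-60,-1,0,0,0,0,0,-110,-1,0,0,0,0,0,-160,-1,0,0,0,0,-40,-180,-1])

```text
time: 24.75
eef_pos: [0.559, -0.2208, 0.2052]
tcp_rot: [[0.991, 0.134, 0.007], [0.134, -0.991, -0.004], [0.006, 0.005, -1.0]]
ft_force: [0.6, 1.1, -0.2]
finger_gap: 0.0931
```

Emit:
step_arm(increments=[0,0,0,-40,-20,0,-1,0,0,0,-80,-40,0,-1,0,0,0,-120,-60,0,-1,0,0,0,-140,-60,0,-1,0,0,0,-140,-60,0,-1])

```text
time: 25.25
eef_pos: [0.4089, -0.1774, 0.2006]
tcp_rot: [[0.991, 0.137, 0.0], [0.137, -0.991, -0.0], [0.0, 0.0, -1.0]]
ft_force: [-0.0, 0.3, -0.1]
finger_gap: 0.0934
```

```bash
python3 - <<'E'
from h import *
import pickle
go([.42,-.2,.2],8)
print('side')
im=get_image('side');cv2.imwrite('pics/s9.png',im);crop(im,250,110,350,190,7,'pics/k1.png')
im=get_image('top');cv2.imwrite('pics/t9.png',im);crop(im,305,160,405,220,8,'pics/k2.png')
pickle.dump(camera_info('wrist'),open('w9.pkl','wb'));cv2.imwrite('pics/w9.png',get_image('wrist'))
E
```

```text
t 25.25 pos [ 0.4089 -0.1774  0.2006] yaw 7.9 F [-0.   0.3 -0.1] gap 0.0934
rot [0.0, -0.0, -0.1] shift [7.9, 23.9, 0.6] norm 25.0
side
```

View pics/k1.png

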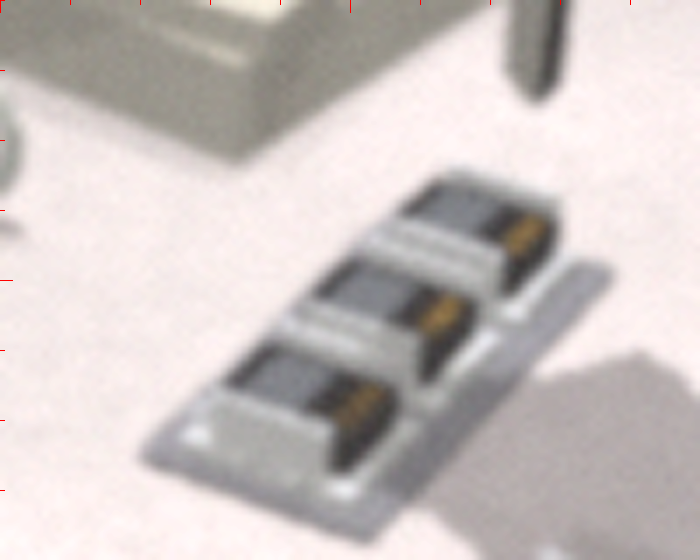

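View pics/t9.png

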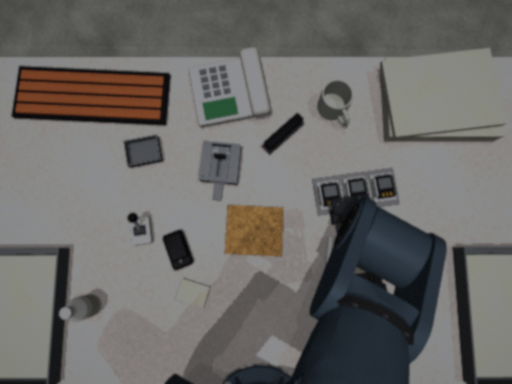

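View pics/w9.png

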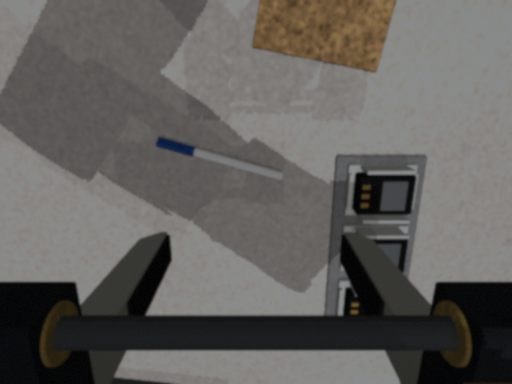

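View pics/s9.png

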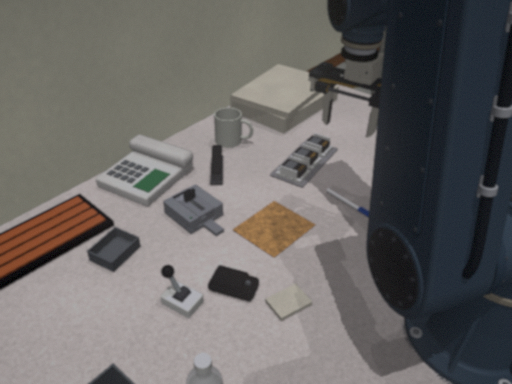

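```bash
python3 -c "
from h import *
o=get_obs();print(o['time'],o['ft_force'],o['finger_gap'],abs(o['dq']).max())
print(job_done())"
```

```text
25.4 [-0.86583927 -0.75473382  0.15083131] 0.09279343575185915 0.013583386032729286
the job is handed in; nothing more can be done
None
```

I carried out the whole task and handed it in at 25.4 s. No verdict is reported, so the result rests on my own checks:

- **Switch:** I threw the lever until it met its end stop at about 12 N. The last side and top views show it leaning to off.
- **Ejector:** I pressed the tab to its stop at about 11 N, and the pack came out onto the tongue. A wrist view afterwards showed the tab's rear edge back at its rest position to within a pixel.
- **Mat:** I drew the pack out and laid it flat at mid-mat, measured at about (0.460, 0.013). It touched down at 8.8 N, and I opened the fingers fully and lifted clear before taking it up again.
- **Cradle:** I took the pack by its two ends and lowered it at the measured centre, about (0.563, -0.2575), yaw about 8°. Contact came at tool height 20.8 mm, exactly what a pack on the 12 mm floor should give. The last side view shows it level with the two stored packs, and the gripper is well clear with no force on it.
- **Other objects:** The mouse, stapler, pen and both stored packs look unmoved.

**Disagreements:**
- Some two-view heights for the tray came out up to about 15 mm low against the given sizes, so I used the stated heights there. Touchdown on the floor confirmed them.
- One corner triangulation of the pack on the mat was wrong because I matched the wrong corners, and I discarded it.
- I did not measure the pack's final position in the cradle separately from the images. It rests on the tool pose at release and the wrist-camera alignment, which agreed to about 1 mm.

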